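# Hang the pendulums on the clock test stand

### The job

The three pendulum hooks under the clock test stand's seat board are swinging. First still all three hooks by touching them, before hanging anything; then take the pendulums standing on the bench (two or three of them), carry each in from the front under the overhanging board and hang it by its eye on a hook of its own, any hook. Leave every pendulum hanging still and free, and leave the tins, the bottle and the box where they are.

Things in the scene. Friction and masses are not known exactly. Their poses are not given: they have to be found in the camera images.
- stand: fixed clock test stand: wooden seat board with three brass clock movements on top, on two posts. Origin on the bench under the middle hook's pivot; x points from its front (robot's side) to its back, y along the board, z up. Posts: 25 mm tubes at x=30, y=+-290 mm, on feet 40 mm wide, 16 high, x=-70 to 130; a 12 mm tie rod joins the posts at x=30, z=22. Movements rise to z=525.
- stand_board (a point): middle of the front lower edge of the seat board, 40 mm in front of the hook pivots and 392 mm above the bench. The board is 18 mm thick, 620 mm long and reaches 100 mm back from here, so it overhangs the hooks; below it there are only the hooks, posts and tie rod. Axes as the stand's.
- hook1 (a joint): swing angle (rad) of pendulum hook 1, at stand y = -160 mm (robot's right): 0 = straight down, positive towards the stand's +y, stops at 0.9 either way. The pivot axis is parallel to the stand's x, 385 mm above the bench: it swings only sideways, freely, about 0.7 s to and fro, and goes on for minutes unless touched.
- hook1_seat (a point): seat of hook 1, where an eye rests: top of its level bar, 14 mm in front of the shank, 150 mm below the pivot (235 mm over the bench at rest); moves with the hook. The hook (50 g) is a 6 mm steel rod: a straight shank from the pivot down, bent forward (stand's -x) into the level bar, ending in an upturned tip 31 mm before the shank, its top 11 mm over the seat. Axes as the stand's at rest.
- hook2 (a joint): swing angle (rad) of pendulum hook 2, at stand y = 0 (middle): 0 = straight down, positive towards the stand's +y, stops at 0.9 either way. The pivot axis is parallel to the stand's x, 385 mm above the bench: it swings only sideways, freely, about 0.7 s to and fro, and goes on for minutes unless touched.
- hook2_seat (a point): seat of hook 2, where an eye rests: top of its level bar, 14 mm in front of the shank, 150 mm below the pivot (235 mm over the bench at rest); moves with the hook. The hook (50 g) is a 6 mm steel rod: a straight shank from the pivot down, bent forward (stand's -x) into the level bar, ending in an upturned tip 31 mm before the shank, its top 11 mm over the seat. Axes as the stand's at rest.
- hook3 (a joint): swing angle (rad) of pendulum hook 3, at stand y = +160 mm (robot's left): 0 = straight down, positive towards the stand's +y, stops at 0.9 either way. The pivot axis is parallel to the stand's x, 385 mm above the bench: it swings only sideways, freely, about 0.7 s to and fro, and goes on for minutes unless touched.
- hook3_seat (a point): seat of hook 3, where an eye rests: top of its level bar, 14 mm in front of the shank, 150 mm below the pivot (235 mm over the bench at rest); moves with the hook. The hook (50 g) is a 6 mm steel rod: a straight shank from the pivot down, bent forward (stand's -x) into the level bar, ending in an upturned tip 31 mm before the shank, its top 11 mm over the seat. Axes as the stand's at rest.
- pend1: short clock pendulum, about 350 g (280 to 460), standing upright on the bench (may be absent): bottom-heavy brass cylinder bob 56 mm in diameter and 48 mm tall with a flat foot, 7 mm steel rod above it, on top a round wire eye; 170 mm tall. Origin at the centre of the foot, z up the rod; x is the axis of the eye's hole. All are alike and fit any hook.
- pend1_eye (a point): centre of the eye's hole at the pendulum's top, 150 mm above the foot: hole 30 mm in diameter, wire 5 mm thick. When hung properly this point is about 15 mm below the hook's seat. A hung pendulum that is knocked swings on for a long time unless it is touched.
- pend2: short clock pendulum, about 350 g (280 to 460), standing upright on the bench (may be absent): bottom-heavy brass cylinder bob 56 mm in diameter and 48 mm tall with a flat foot, 7 mm steel rod above it, on top a round wire eye; 170 mm tall. Origin at the centre of the foot, z up the rod; x is the axis of the eye's hole. All are alike and fit any hook.
- pend2_eye (a point): centre of the eye's hole at the pendulum's top, 150 mm above the foot: hole 30 mm in diameter, wire 5 mm thick. When hung properly this point is about 15 mm below the hook's seat. A hung pendulum that is knocked swings on for a long time unless it is touched.
- pend3: short clock pendulum, about 350 g (280 to 460), standing upright on the bench (may be absent): bottom-heavy brass cylinder bob 56 mm in diameter and 48 mm tall with a flat foot, 7 mm steel rod above it, on top a round wire eye; 170 mm tall. Origin at the centre of the foot, z up the rod; x is the axis of the eye's hole. All are alike and fit any hook.
- pend3_eye (a point): centre of the eye's hole at the pendulum's top, 150 mm above the foot: hole 30 mm in diameter, wire 5 mm thick. When hung properly this point is about 15 mm below the hook's seat. A hung pendulum that is knocked swings on for a long time unless it is touched.
- tin1: small round tin, 58 mm in diameter, 24 mm high, standing on the bench; not part of the job. Origin at the centre of its underside.
- tin2: small round tin, 58 mm in diameter, 24 mm high, standing on the bench; not part of the job. Origin at the centre of its underside.
- oil: small amber oil bottle, 36 mm in diameter, 75 mm high, behind the stand; not part of the job. Origin at the centre of its underside.
- chips: open blue card box, 90 x 120 mm, 35 mm high, behind the stand; not part of the job. Origin at the centre of its underside.
Not all that is in view belongs to the job. Leave any red or turquoise look-alike of the pend2 alone. What is shaped like the pend1 but red is not meant.

How it is judged:
By the outcome, as a careful person would: the job done as asked, in the order asked, and still so for the second after the job is handed in, with the robot touching nothing.
Of pend1, pend2, pend3 only 2 to 3 are there at a start; the rules pass over those that are not, and their reading is None.
At some moment in a run one of pend1, pend2, pend3 may be knocked a few centimetres aside while the robot is not near it.
It also fails if it takes over 210 s, if anything falls off the work surface, if the arm or the gripper's body presses on something with over 40 N, if the wrist force passes 120 N, or if a joint passes its speed limit or range.

### The arm

A 6-joint arm with a two-finger parallel gripper is mounted at the origin on the work surface. World frame = base frame: x ahead of the robot, y to its left, z up, the work surface at z = 0. Lengths are in m, angles in rad, forces in N, time in s.
With the tool pointing down it reaches from about 0.4 to 0.925 m from the base axis. Payload 12.5 kg.
Tool frame: the origin (TCP) lies at the very end of the fingers, on their centre line; the grasp point (between the pads) lies 19 mm behind it; y points along the fingers, z is the direction in which the jaws open and shut, and the axes are right-handed (so a half turn about y gives the same grasp; the last joint's range is limited). The gripper opens to 95 mm and grips with 3 to 60 N. Pads are 20 mm wide; open, the fingers measure 119 mm over their backs; the gripper's body (75 mm by 180 mm) begins 59 mm behind the grasp point.
Start: joints at [1.052, 0.491, 1.559, -0, 1.092, -0.106], TCP at [0.251, 0.573, 0.215] pointing down, gripper open.
Joint ranges: [-3.1, 3.1], [-0.84, 2.19], [0.05, 2.79], [-1.13, 4.28], [0.06, 2.93], [-2.69, 2.69]. Speed limits (rad/s): [2.22, 2.22, 2.79, 3.14, 3.14, 3.14].

### API

Orientations are given as a unit quaternion [w, x, y, z].
In Python, from plant import sense, read_camera, close_job gives the robot as it stands. The module is installed in compiled form; this text tells all that it offers.
- The arm moves only by the tool play_rows, never from a script. Its argument "targets" is a list of rows, each a list of 7 numbers: the shift along the tool's x, y, z in units of 300 mm (1.0 is 300 mm), then the turn, a rotation vector about the tool's x, y, z in units of 45 degrees (1.0 is 45 degrees), then the opening, from 0 (shut) to 1 (fully open). In form: [[tx, ty, tz, rx, ry, rz, hand], ...]. A call has 1 to 20 rows; each row is the pose to reach, as a shift and turn from the pose commanded when the call began, along the tool's axes at that moment; what a row does not reach only later rows make up. A row lasts 1/12 s, in which the tool goes at most 41.7 mm and 7.16 degrees, less where a joint would pass 70% of its speed; a pose out of reach is approached as far as the arm can. A call with a number of a shift or a turn outside -1 to 1 is refused whole. A call with a gripper value outside its range is refused whole. The fingers move at their own pace and stop on an object; "force" is the grip in N (left out, the last holds). Time passes only in rows, so rows that repeat a pose let the fingers close. It gives the time, the measured TCP pose, the force and the opening at its end, in the units of the state.
- sense(): the state, without advancing time (a new reading comes with each control period).
- read_camera(name): name is "side" or "top" or "wrist"; returns a dict with "pixels" (400x640x3 uint8, red, green, blue), "vertical_fov" (degrees; the focal length in pixels is half the picture's height over the tangent of half this angle, whatever the lens; pixels are square), "cx", "cy" (the principal point, pixels), "k1" (the pictures are not rectified: a ray, as slopes to the right and down, at radius r is drawn at 1 + k1 r^2 times it, then the intrinsics apply), "extrinsics" (4x4, takes a point from camera to world coordinates); the wrist camera has in their place "hand_eye" (4x4, takes a point from camera to tool coordinates, whose origin is the TCP and whose axes are the tool frame's). Camera axes: x right, y down, z forward; pixel columns grow to the right and rows downward; lengths in m; the calibration is good to about 2 mm. A picture is of the moment at which its call begins: read the wrist's pose just before it. There is no depth.
- close_job(): hands the job in, once; it reports no verdict.
The state is a dict: "time": time; "joints": joint angles; "dq": joint speeds; "tau": joint torques, N m; "ee_pos": TCP position; "orientation": TCP orientation; "ft_force": force on the tool from outside, world axes, zero at the start; "ft_torque": the same for the moment, N m; "opening": finger opening in m.
Only numpy, scipy, OpenCV 4.12 (cv2) and the standard library are available. Lean on these libraries where they do the work, as an engineer would, in place of code of your own. Each camera call takes 0.05 s, during which the arm holds its last target. There are 200 camera calls.

## Working session

There is one attempt and no reset: what is moved stays moved. The work goes in short steps, Python scripts to look and compute and a tool call to move; the robot and the scene stay as the last step left them, time stands still between calls to the robot, and variables do not carry over. Pictures are saved under pics/ and viewed, about 12 in all and at most 16, crops included, and the job is handed in when it is done.

Besides the shell and the picture viewer there is one more tool, called after ">>>" by a JSON object that holds its "name" and its "arguments", one argument or row to a line. play_rows: Moves the arm, as the interface text tells. Shifts and turns lie within -1 to 1; 1 stands for 300 mm of shift or 45 degrees of turn. Its arguments: {"type":"object","properties":{"targets":{"type":"array","items":{"type":"array","items":{"type":"number"}}},"force":{"type":"number"}},"required":["targets"]}

```bash
mkdir -p pics
cat > h.py <<'E'
import numpy as np, cv2
from plant import sense, read_camera, close_job
from scipy.spatial.transform import Rotation as R
def q2R(q): return R.from_quat([q[1],q[2],q[3],q[0]]).as_matrix()
def cam(name):
    s=sense(); c=read_camera(name)
    if 'extrinsics' in c: T=np.array(c['extrinsics'])
    else:
        B=np.eye(4);B[:3,:3]=q2R(s['orientation']);B[:3,3]=s['ee_pos'];T=B@np.array(c['hand_eye'])
    f=200/np.tan(np.radians(c['vertical_fov'])/2)
    return dict(im=np.array(c['pixels']),T=T,f=f,cx=c['cx'],cy=c['cy'],k1=c['k1'],t=s['time'])
def ray(c,u,v):
    K=np.array([[c['f'],0,c['cx']],[0,c['f'],c['cy']],[0,0,1.]])
    p=cv2.undistortPoints(np.array([[[u,v]]],float),K,np.array([c['k1'],0,0,0.]))[0,0] if False else None
    d=np.array([(u-c['cx'])/c['f'],(v-c['cy'])/c['f']]);x=d.copy()
    for _ in range(20): x=d/(1+c['k1']*(x@x))
    return c['T'][:3,3],c['T'][:3,:3]@np.array([x[0],x[1],1])
def onz(c,u,v,z):
    o,d=ray(c,u,v);return o+d*(z-o[2])/d[2]
def proj(c,P):
    p=c['T'][:3,:3].T@(np.array(P)-c['T'][:3,3]);x=p[:2]/p[2];x=x*(1+c['k1']*(x@x))
    return x*c['f']+[c['cx'],c['cy']]
def tri(obs):
    A=np.zeros((3,3));b=np.zeros(3)
    for c,u,v in obs:
        o,d=ray(c,u,v);d=d/np.linalg.norm(d);M=np.eye(3)-np.outer(d,d);A+=M;b+=M@o
    return np.linalg.solve(A,b)
def save(c,fn,box=None,s=1):
    im=c['im'][...,::-1]
    if box: im=im[box[1]:box[3],box[0]:box[2]]
    cv2.imwrite('pics/'+fn,cv2.resize(im,None,fx=s,fy=s,interpolation=cv2.INTER_CUBIC))
def st():
    s=sense();Rm=q2R(s['orientation'])
    print('t',round(s['time'],2),'pos',np.round(s['ee_pos'],4),'y',np.round(Rm[:,1],3),'z',np.round(Rm[:,2],3),'F',np.round(s['ft_force'],1),'op',round(s['opening'],4),'q',np.round(s['joints'],2))
E
sed -i '/if False else None/d;/K=np.array(\[\[c/d' h.py
python3 - <<'E'
from h import *
import pickle
st()
C={n:cam(n) for n in('side','top','wrist')}
pickle.dump(C,open('c0.pkl','wb'))
for n in C: print(n,np.round(C[n]['T'],3).tolist(),C[n]['f'],C[n]['k1'])
cv2.imwrite('pics/a.png',np.vstack([C['side']['im'],C['top']['im']])[...,::-1][:, :]) 
cv2.imwrite('pics/side.png',C['side']['im'][...,::-1]);cv2.imwrite('pics/top.png',C['top']['im'][...,::-1])
E
```

```text
t 0.0 pos [0.2506 0.5723 0.2141] y [-0.001 -0.001 -1.   ] z [ 0.401  0.916 -0.001] F [-0.   0.   0.4] op 0.095 q [ 1.05  0.49  1.56  0.    1.09 -0.11]
side [[0.909, -0.251, 0.333, 0.146], [-0.417, -0.519, 0.746, -0.999], [-0.015, -0.817, -0.577, 1.004], [0.0, 0.0, 0.0, 1.0]] 395.5397786268285 -0.018909359388282934
top [[-0.004, -0.991, 0.131, 0.417], [-1.0, 0.004, -0.001, 0.004], [0.0, -0.131, -0.991, 1.471], [0.0, 0.0, 0.0, 1.0]] 391.8791355679308 -0.06131647483483834
wrist [[0.401, 0.888, 0.226, 0.188], [0.916, -0.389, -0.1, 0.6], [-0.001, 0.247, -0.969, 0.385], [0.0, 0.0, 0.0, 1.0]] 307.9155899954055 -0.04683834197897257
```

View pics/side.png

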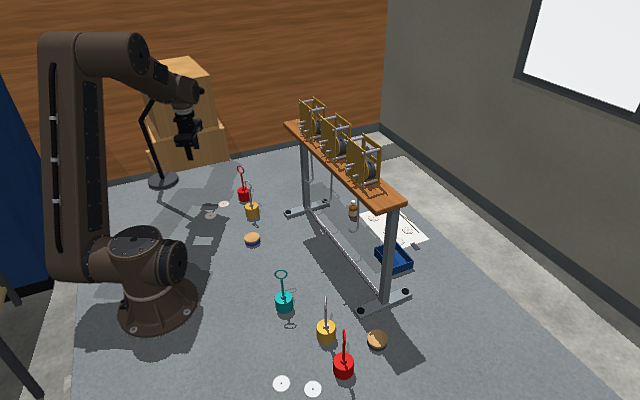

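View pics/top.png

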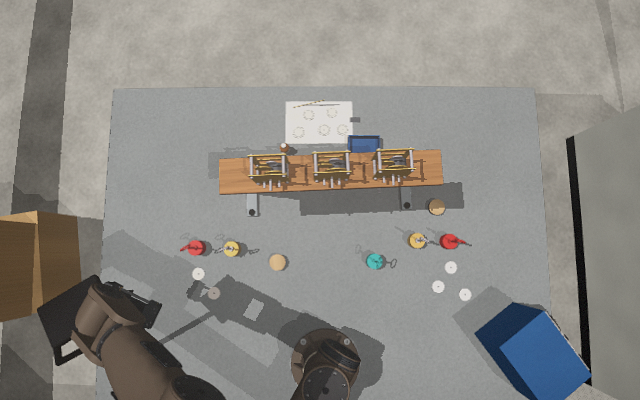

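Brass pendulums: side (252,212)/top (232,248) and side (326,330)/top (418,240). Look-alikes to leave: red at side (243,193) and (343,367), turquoise at (284,300). Next I'll measure, with close crops.

Run:
```python
from h import *
import pickle
C=pickle.load(open('c0.pkl','rb'));S,T=C['side'],C['top']
for p in [(219,159),(441,150),(220,194),(443,184)]: print('board',onz(T,*p,.41).round(3))
for p in [(252,212),(407,205)]: print('bolt top',onz(T,*p,.018).round(3))
for p in [(288,212),(361,310),(404,293)]: print('bolt side',onz(S,*p,.018).round(3))
for n,p,q in [('A',(232,248),(252,206)),('B',(418,240),(326,323))]:
    print(n,onz(T,*p,.048).round(3),onz(S,*q,.048).round(3),tri([(T,*p),(S,*q)]).round(3))
def crop(c,b,s): 
    im=c['im'][b[1]:b[3],b[0]:b[2]][...,::-1]; return cv2.resize(im,(400,300),interpolation=cv2.INTER_CUBIC)
g=[crop(S,(217,160,297,220),5),crop(S,(290,290,370,350),5),crop(S,(290,140,410,230),3),crop(T,(380,215,460,275),5)]
cv2.imwrite('pics/g.png',np.vstack([np.hstack(g[:2]),np.hstack(g[2:])]))
```

```text
board [0.663 0.292 0.41 ]
board [ 0.686 -0.327  0.41 ]
board [0.565 0.286 0.41 ]
board [ 0.59  -0.328  0.41 ]
bolt top [0.551 0.268 0.018]
bolt top [ 0.575 -0.311  0.018]
bolt side [0.547 0.267 0.018]
bolt side [ 0.574 -0.309  0.018]
bolt side [ 0.733 -0.308  0.018]
A [0.418 0.333 0.048] [0.415 0.332 0.048] [0.416 0.333 0.047]
B [ 0.444 -0.341  0.048] [ 0.446 -0.328  0.048] [ 0.443 -0.337  0.061]
```

View pics/g.png

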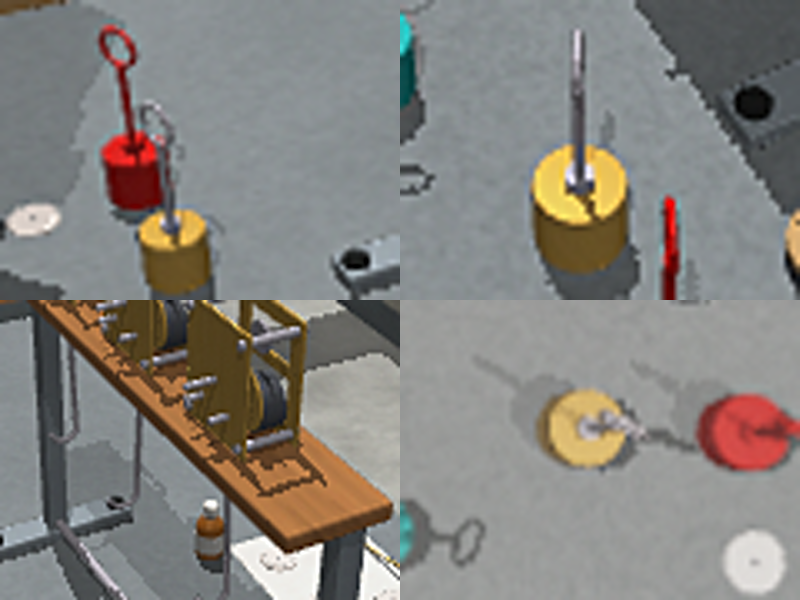

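Crops confirm the two brass pendulums and that hooks are swinging (stand yaw ≈0.04, origin ≈(0.614,-0.02)). Now bring the tool in front of hook 3, turned forward with 30° tilt.

```bash
cat >> h.py <<'E'
YAW=.0405; O=np.array([.614,-.0195,0])
def stand(x,y,z):
    c,s=np.cos(YAW),np.sin(YAW); return O+[c*x-s*y,s*x+c*y,z]
def RT(az,t):
    y=np.array([np.cos(t)*np.cos(az),np.cos(t)*np.sin(az),-np.sin(t)]);z=np.array([np.sin(az),-np.cos(az),0])
    return np.array([np.cross(y,z),y,z]).T
def plan(p,Rm):
    s=sense();A=q2R(s['orientation'])
    tr=A.T@(np.array(p)-s['ee_pos'])/.3
    rv=R.from_matrix(A.T@Rm).as_rotvec()/np.radians(45)
    print('shift',tr.round(3),'turn',rv.round(3),'rows',round(np.linalg.norm(tr)*300/41.7,1),round(np.linalg.norm(rv)*45/7.16,1))
E
python3 - <<'E'
from h import *
print(stand(0,.16,0),stand(0,-.16,0))
plan(stand(-.1,.16,.30),RT(YAW,np.pi/2))
plan(stand(-.1,.16,.30),RT(YAW,np.radians(30)))
E
```

```text
[0.60752177 0.1403688  0.        ] [ 0.62047823 -0.1793688   0.        ]
shift [ 1.368 -0.285 -0.988] turn [0.000e+00 3.423e+00 1.000e-03] rows 12.3 21.5
shift [ 1.368 -0.285 -0.988] turn [1.74  3.012 0.402] rows 12.3 22.0
```

>>> {"name": "play_rows", "arguments": {
  "targets": [
    [0,-0.3,0,0,0.3,0,1],
    [0.2,-0.35,-0.1,0,0.7,0,1],
    [0.4,-0.35,-0.3,0,1,0,1],
    [0.4,-0.35,-0.3,0,1,0,1],
    [0.4,-0.35,-0.3,0,1,0,1],
    [0.4,-0.35,-0.3,0,1,0,1],
    [0.4,-0.35,-0.3,0,1,0,1]
  ]
}}

```text
time: 0.73
ee_pos: [0.3257, 0.4403, 0.3207]
orientation: [0.582, -0.581, 0.402, -0.402]
ft_force: [0.2, 0.3, 0.4]
opening: 0.0949
```

>>> {"name": "play_rows", "arguments": {
  "targets": [
    [0,0,0,0.1,1,0.1,1],
    [0,0,0,0.1,1,0.1,1],
    [0,0,0,0.1,1,0.1,1],
    [0,0,0,0.1,1,0.1,1],
    [0,0,0,0.1,1,0.1,1],
    [0,0,0,0.1,1,0.1,1],
    [0,0,0,0.1,1,0.1,1]
  ]
}}

```text
time: 1.32
ee_pos: [0.3243, 0.4417, 0.3195]
orientation: [0.422, -0.346, 0.6, -0.585]
ft_force: [1.0, 0.2, 0.6]
opening: 0.0948
```

Run:
```python
from h import *
st()
plan(stand(-.15,.16,.32),RT(YAW,np.radians(30)))
```

```text
t 1.32 pos [0.3243 0.4417 0.3195] y [ 0.079  0.075 -0.994] z [ 0.911 -0.41   0.041] F [1.  0.2 0.6] op 0.0948 q [ 0.82  0.24  1.66 -0.01  1.13  1.24]
shift [ 0.752 -0.044  0.825] turn [0.75  1.249 1.047] rows 8.0 11.3
```

>>> {"name": "play_rows", "arguments": {
  "targets": [
    [0.1,-0.05,0.1,0.1,0.16,0.13,1],
    [0.3,-0.05,0.3,0.3,0.5,0.4,1],
    [0.5,-0.05,0.5,0.6,1,0.84,1],
    [0.6,-0.05,0.66,0.6,1,0.84,1],
    [0.6,-0.05,0.66,0.6,1,0.84,1],
    [0.6,-0.05,0.66,0.6,1,0.84,1],
    [0.6,-0.05,0.66,0.6,1,0.84,1],
    [0.6,-0.05,0.66,0.6,1,0.84,1],
    [0.6,-0.05,0.66,0.6,1,0.84,1],
    [0.6,-0.05,0.66,0.6,1,0.84,1]
  ]
}}

```text
time: 2.15
ee_pos: [0.434, 0.1891, 0.3234]
orientation: [-0.399, -0.142, -0.639, 0.642]
ft_force: [-0.3, 0.4, -0.3]
opening: 0.0949
```

Run:
```python
from h import *
st()
plan(stand(-.15,.16,.29),RT(YAW,np.radians(30)))
```

```text
t 2.15 pos [0.434  0.1891 0.3234] y [ 0.694  0.135 -0.707] z [ 0.328 -0.934  0.143] F [-0.3  0.4 -0.3] op 0.0949 q [ 0.33 -0.06  2.23 -0.46  0.21  1.91]
shift [0.087 0.109 0.181] turn [0.188 0.376 0.317] rows 1.6 3.3
```

>>> {"name": "play_rows", "arguments": {
  "targets": [
    [0.09,0.11,0.18,0.19,0.38,0.32,1],
    [0.09,0.11,0.18,0.19,0.38,0.32,1],
    [0.09,0.11,0.18,0.19,0.38,0.32,1],
    [0.09,0.11,0.18,0.19,0.38,0.32,1],
    [0.09,0.11,0.18,0.19,0.38,0.32,1],
    [0.09,0.11,0.18,0.19,0.38,0.32,1],
    [0.09,0.11,0.18,0.19,0.38,0.32,1],
    [0.09,0.11,0.18,0.19,0.38,0.32,1]
  ]
}}

```text
time: 2.82
ee_pos: [0.4459, 0.095, 0.3764]
orientation: [-0.365, -0.311, -0.616, 0.625]
ft_force: [-0.2, 0.0, -0.5]
opening: 0.0952
```

Run:
```python
from h import *
st()
plan(stand(-.15,.16,.29),RT(YAW,np.radians(30)))
import pickle
c=cam('wrist');pickle.dump(c,open('w1.pkl','wb'));save(c,'w1.png')
for a in (0,): print([proj(c,stand(x,.16,z)).round(0) for x,z in[(0,.385),(0,.235),(-.031,.246)]])
```

```text
t 2.82 pos [0.4459 0.095  0.3764] y [ 0.84   0.025 -0.542] z [ 0.061 -0.997  0.048] F [-0.2  0.  -0.5] op 0.0952 q [ 0.1  -0.18  2.29 -1.13  0.07  2.68]
shift [ 0.211  0.192 -0.142] turn [-0.01   0.066  0.063] rows 2.3 0.6
[array([279.,  87.]), array([284., 196.]), array([281., 209.])]
```

View pics/w1.png

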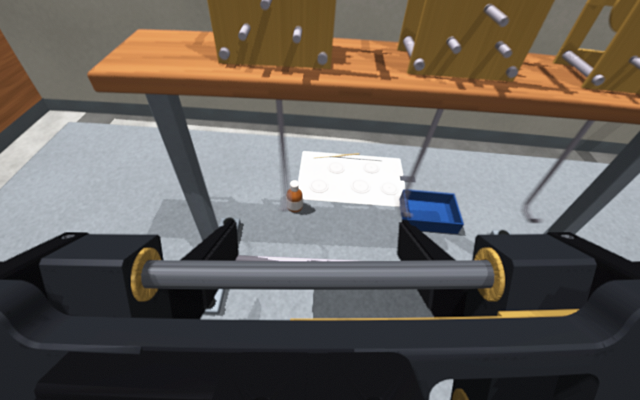

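```bash
cat >> h.py <<'E'
def fk(q,P):
    a,d,h,L1,e,L2,Lt=P
    ry=lambda t:R.from_euler('y',t).as_matrix(); rz=lambda t:R.from_euler('z',t).as_matrix()
    F=ry(q[1]+q[2]); W=F@rz(q[3])@ry(q[4])
    p=np.array([a,d,h])+ry(q[1])@[0,0,L1]+F@[e,0,L2]+W@[0,0,Lt]
    return rz(q[0])@p, rz(q[0])@W@[0,0,1.]
E
python3 - <<'E'
from h import *
from scipy.optimize import least_squares
D=[([1.052,.491,1.559,0,1.092],[.2506,.5723,.2141]),([.82,.24,1.66,-.01,1.13],[.3243,.4417,.3195]),([.33,-.06,2.23,-.46,.21],[.434,.1891,.3234]),([.10,-.18,2.29,-1.13,.07],[.4459,.095,.3764])]
f=lambda P:np.concatenate([fk(q,P)[0]-p for q,p in D])
best=least_squares(f,[.1,.06,.4,.5,0,.4,.3])
P=best.x;print(P.round(4),(best.fun*1000).round(1))
for q,p in D: print(fk(q,P)[1].round(3))
lo=[-3,-.84,.05,-1.13,.06];hi=[3,2.19,2.79,4.28,2.93]
def ik(p,az,t,q0):
    y=np.array([np.cos(t)*np.cos(az),np.cos(t)*np.sin(az),-np.sin(t)])
    r=least_squares(lambda q:np.r_[fk(q,P)[0]-p,.3*(fk(q,P)[1]-y)],np.clip(q0,np.array(lo)+.01,np.array(hi)-.01),bounds=(lo,hi))
    return r.x.round(2),round(np.abs(r.fun).max(),3)
for t in (20,30,45,60):
  for nm,p,az in [('h3',stand(0,.16,.28),YAW),('h3b',stand(-.12,.16,.28),YAW),('h1',stand(0,-.16,.28),YAW),('h1b',stand(-.12,-.16,.28),YAW),('A',[.416,.333,.1],.6),('B',[.444,-.338,.1],-.7)]:
    b=np.arctan2(p[1],p[0])-.1
    print(t,nm,[ik(np.array(p),az,np.radians(t),[b,.2,2,q4,.4]) for q4 in (0,3.1)])
E
```

```text
[0.0211 0.0656 0.1839 0.5811 0.0412 0.3894 0.2659] [ 0.6 -0.   0.2  0.6 -0.8 -0.3 -1.4  2.4 -0.8  0.6 -1.2  0.9]
[-0. -0. -1.]
[ 0.083  0.075 -0.994]
[ 0.694  0.14  -0.706]
[ 0.843  0.021 -0.538]
20 h3 [(array([ 0.14,  0.19,  2.01, -1.13,  0.06]), np.float64(0.081)), (array([0.18, 0.35, 2.28, 3.34, 0.71]), np.float64(0.0))]
20 h3b [(array([ 0.16, -0.03,  2.24, -1.13,  0.06]), np.float64(0.082)), (array([0.24, 0.24, 2.53, 3.39, 0.86]), np.float64(0.0))]
20 h1 [(array([-0.63,  0.38,  2.2 ,  2.22,  0.82]), np.float64(0.0)), (array([-0.63,  0.38,  2.2 ,  2.22,  0.82]), np.float64(0.0))]
20 h1b [(array([-0.87,  0.28,  2.42,  2.05,  0.98]), np.float64(0.0)), (array([-0.87,  0.28,  2.42,  2.05,  0.98]), np.float64(0.0))]
20 A [(array([0.51, 0.97, 2.67, 3.05, 1.72]), np.float64(0.0)), (array([0.51, 0.97, 2.67, 3.05, 1.72]), np.float64(0.0))]
20 B [(array([-0.82,  0.91,  2.6 ,  3.02,  1.59]), np.float64(0.0)), (array([-0.82,  0.91,  2.6 ,  3.02,  1.59]), np.float64(0.0))]
30 h3 [(array([ 0.14,  0.21,  2.03, -1.13,  0.06]), np.float64(0.042)), (array([0.17, 0.28, 2.18, 3.44, 0.38]), np.float64
[... 1524 characters left out ...]
14, 0.29, 2.1 , 4.28, 0.06]), np.float64(0.061))]
60 h3b [(array([ 0.18,  0.09,  2.08, -0.15,  0.46]), np.float64(0.0)), (array([0.16, 0.13, 2.3 , 4.28, 0.06]), np.float64(0.05))]
60 h1 [(array([-0.49,  0.31,  1.77,  0.44,  0.64]), np.float64(0.0)), (array([-0.49,  0.31,  1.77,  0.44,  0.64]), np.float64(0.0))]
60 h1b [(array([-0.64,  0.15,  2.01,  0.55,  0.64]), np.float64(0.0)), (array([-0.64,  0.15,  2.01,  0.55,  0.64]), np.float64(0.0))]
60 A [(array([0.54, 0.46, 2.28, 2.87, 0.12]), np.float64(0.0)), (array([0.54, 0.46, 2.28, 2.87, 0.12]), np.float64(0.0))]
60 B [(array([-0.79,  0.48,  2.22,  2.61,  0.09]), np.float64(0.0)), (array([-0.79,  0.48,  2.22,  2.61,  0.09]), np.float64(0.0))]
```

Run:
```python
from h import *
plan(stand(-.17,.05,.34),RT(.15,np.radians(50)))
```

```text
shift [0.126 0.05  0.231] turn [-0.125 -0.029 -0.378] rows 1.9 2.5
```

>>> {"name": "play_rows", "arguments": {
  "targets": [
    [0.05,0.02,0,-0.1,0,-0.38,1],
    [0.1,0.05,0.1,-0.12,-0.03,-0.38,1],
    [0.12,0.05,0.23,-0.12,-0.03,-0.38,1],
    [0.12,0.05,0.23,-0.12,-0.03,-0.38,1],
    [0.12,0.05,0.23,-0.12,-0.03,-0.38,1],
    [0.12,0.05,0.23,-0.12,-0.03,-0.38,1]
  ]
}}

```text
time: 3.37
ee_pos: [0.4398, 0.0393, 0.3461]
orientation: [-0.305, -0.269, -0.615, 0.676]
ft_force: [0.2, 0.1, -0.7]
opening: 0.0952
```

Run:
```python
from h import *
st()
plan(stand(-.17,.05,.34),RT(.45,np.radians(45)))
```

```text
t 3.37 pos [0.4398 0.0393 0.3461] y [ 0.743 -0.057 -0.667] z [ 0.012 -0.995  0.099] F [ 0.2  0.1 -0.7] op 0.0952 q [-0.05 -0.16  2.27 -0.12  0.19  1.58]
shift [0.014 0.022 0.05 ] turn [-0.489 -0.293 -0.035] rows 0.4 3.6
```

>>> {"name": "play_rows", "arguments": {
  "targets": [
    [0.01,0.02,0.05,-0.5,-0.3,-0.03,1],
    [0.01,0.02,0.05,-0.5,-0.3,-0.03,1],
    [0.01,0.02,0.05,-0.5,-0.3,-0.03,1],
    [0.01,0.02,0.05,-0.5,-0.3,-0.03,1],
    [0.01,0.02,0.05,-0.5,-0.3,-0.03,1],
    [0.01,0.02,0.05,-0.5,-0.3,-0.03,1]
  ]
}}

```text
time: 3.87
ee_pos: [0.439, 0.0232, 0.337]
orientation: [0.339, 0.177, 0.665, -0.642]
ft_force: [-0.1, -0.1, -0.5]
opening: 0.0955
```

Run:
```python
from h import *
st()
plan(stand(-.17,.0,.32),RT(.35,np.radians(20)))
plan(stand(-.17,.0,.32),RT(YAW,np.radians(25)))
```

```text
t 3.87 pos [0.439  0.0232 0.337 ] y [ 0.67   0.113 -0.733] z [ 0.222 -0.974  0.054] F [-0.1 -0.1 -0.5] op 0.0955 q [-0.29 -0.15  2.24  0.73  0.47  0.48]
shift [0.059 0.034 0.162] turn [-0.173 -0.032  0.609] rows 1.3 4.0
shift [0.059 0.034 0.162] turn [0.15  0.194 0.487] rows 1.3 3.4
```

>>> {"name": "play_rows", "arguments": {
  "targets": [
    [0.06,0.03,0.16,-0.17,-0.03,0.6,1],
    [0.06,0.03,0.16,-0.17,-0.03,0.6,1],
    [0.06,0.03,0.16,-0.17,-0.03,0.6,1],
    [0.06,0.03,0.16,-0.17,-0.03,0.6,1],
    [0.06,0.03,0.16,-0.17,-0.03,0.6,1],
    [0.06,0.03,0.16,-0.17,-0.03,0.6,1],
    [0.06,0.03,0.16,-0.17,-0.03,0.6,1],
    [0.06,0.03,0.16,-0.17,-0.03,0.6,1]
  ]
}}

```text
time: 4.53
ee_pos: [0.4428, -0.0277, 0.3214]
orientation: [0.498, 0.3, 0.639, -0.503]
ft_force: [-0.6, -0.1, -0.9]
opening: 0.0949
```

Run:
```python
from h import *
st()
plan(stand(-.15,.0,.275),RT(YAW,np.radians(25)))
```

```text
t 4.53 pos [ 0.4428 -0.0277  0.3214] y [ 0.885  0.313 -0.344] z [ 0.335 -0.942  0.003] F [-0.6 -0.1 -0.9] op 0.0949 q [-0.8   0.06  2.51  1.73  1.04 -0.96]
shift [0.121 0.118 0.017] turn [ 0.352  0.15  -0.108] rows 1.2 2.5
```

>>> {"name": "play_rows", "arguments": {
  "targets": [
    [0.12,0.12,0.02,0.35,0.15,-0.11,1],
    [0.12,0.12,0.02,0.35,0.15,-0.11,1],
    [0.12,0.12,0.02,0.35,0.15,-0.11,1],
    [0.12,0.12,0.02,0.35,0.15,-0.11,1],
    [0.12,0.12,0.02,0.35,0.15,-0.11,1],
    [0.12,0.12,0.02,0.35,0.15,-0.11,1],
    [0.12,0.12,0.02,0.35,0.15,-0.11,1]
  ]
}}

```text
time: 5.12
ee_pos: [0.4649, -0.0249, 0.275]
orientation: [0.392, 0.364, 0.607, -0.588]
ft_force: [-0.2, 0.6, -0.8]
opening: 0.095
```

Run:
```python
from h import *
st()
import pickle
c=cam('wrist');pickle.dump(c,open('w2.pkl','wb'));save(c,'w2.png')
for y in(-.16,0,.16): print([proj(c,stand(x,y,z)).round(0) for x,z in[(0,.385),(0,.235),(-.031,.246)]])
print(proj(c,stand(-.04,.31,.392)),proj(c,stand(-.04,0,.392)),proj(c,stand(-.04,-.31,.392)))
plan(stand(-.15,.0,.275),RT(YAW,np.radians(25)))
```

```text
t 5.12 pos [ 0.4649 -0.0249  0.275 ] y [ 0.903  0.044 -0.428] z [ 0.048 -0.999 -0.   ] F [-0.2  0.6 -0.8] op 0.095 q [-0.47  0.12  2.57  2.43  0.75 -1.25]
[array([528.,  -4.]), array([470., 160.]), array([486., 168.])]
[array([319., -10.]), array([318., 159.]), array([318., 167.])]
[array([112.,  -5.]), array([168., 159.]), array([152., 166.])]
[-105.46423707   10.7586043 ] [318.60512205 -15.23367735] [747.7580541   12.08954239]
shift [ 0.001 -0.002  0.   ] turn [0.007 0.003 0.008] rows 0.0 0.1
```

View pics/w2.png

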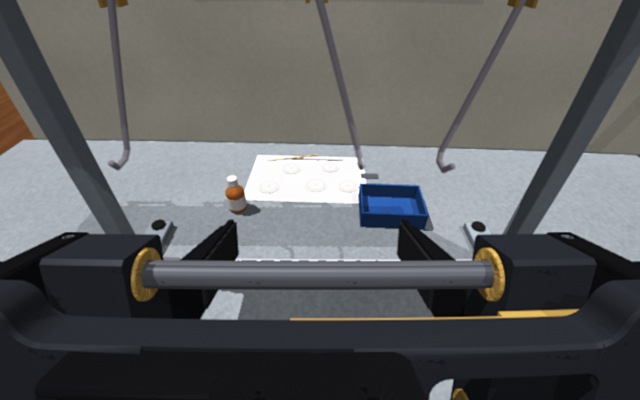

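Run:
```python
from h import *
plan(stand(.02,.001,.295),RT(YAW,np.radians(25)))
```

```text
shift [-0.302  0.481  0.   ] turn [0.007 0.003 0.008] rows 4.1 0.1
```

>>> {"name": "play_rows", "arguments": {
  "targets": [
    [-0.07,0.1,0,0,0,0,1],
    [-0.14,0.22,0,0,0,0,1],
    [-0.22,0.35,0,0,0,0,1],
    [-0.3,0.48,0,0,0,0,1],
    [-0.3,0.48,0,0,0,0,1],
    [-0.3,0.48,0,0,0,0,1],
    [-0.3,0.48,0,0,0,0,0.5],
    [-0.3,0.48,0,0,0,0,0.3],
    [-0.3,0.48,0,0,0,0,0.2],
    [-0.3,0.48,0,0,0,0,0.1],
    [-0.3,0.48,0,0,0,0,0],
    [-0.3,0.48,0,0,0,0,0],
    [-0.3,0.48,0,0,0,0,0],
    [-0.3,0.48,0,0,0,0,0],
    [-0.3,0.48,0,0,0,0,0],
    [-0.3,0.48,0,0,0,0,0],
    [-0.3,0.48,0,0,0,0,0],
    [-0.3,0.48,0,0,0,0,0]
  ],
  "force": 3
}}

```text
time: 6.67
ee_pos: [0.6331, -0.0179, 0.2943]
orientation: [0.391, 0.365, 0.606, -0.589]
ft_force: [0.8, 0.9, 0.7]
opening: 0.0207
```

Run:
```python
from h import *
st()
import pickle
c=cam('wrist');pickle.dump(c,open('w3.pkl','wb'));save(c,'w3.png')
for y in(-.16,0,.16): print([proj(c,stand(x,y,z)).round(0) for x,z in[(0,.385),(0,.235),(-.031,.246)]])
```

```text
t 6.67 pos [ 0.6331 -0.0179  0.2943] y [ 0.902  0.04  -0.429] z [ 0.044 -0.999 -0.001] F [0.8 0.9 0.7] op 0.0207 q [-0.24  0.28  2.19  2.59  0.51 -1.2 ]
[array([723., 116.]), array([550., 317.]), array([586., 355.])]
[array([317., 107.]), array([318., 320.]), array([317., 361.])]
[array([-85., 116.]), array([ 87., 316.]), array([ 51., 354.])]
```

View pics/w3.png

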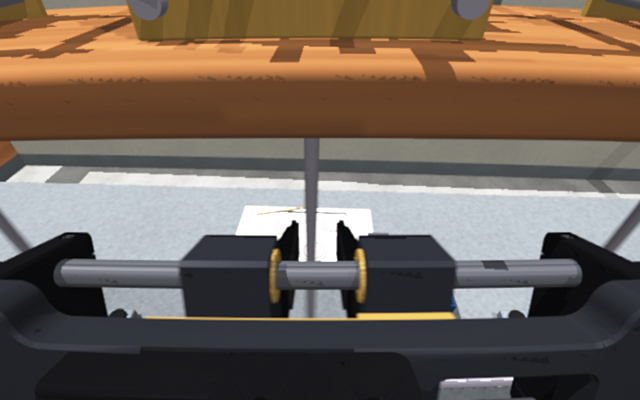

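>>> {"name": "play_rows", "arguments": {
  "targets": [
    [0,0,-0.012,0,0,0,0],
    [0,0,-0.012,0,0,0,0],
    [0,0,-0.012,0,0,0,0],
    [0,0,-0.012,0,0,0,0],
    [0,0,-0.012,0,0,0,0],
    [0,0,-0.012,0,0,0,0],
    [0,0,-0.012,0,0,0,0]
  ]
}}

```text
time: 7.3
ee_pos: [0.6329, -0.0145, 0.2942]
orientation: [0.391, 0.365, 0.606, -0.589]
ft_force: [-0.5, -0.9, -1.1]
opening: 0.0059
```

```bash
cat >> h.py <<'E'
def shank(c,lo,hi,r0,r1):
    # column centre of the dark rod by row
    g=cv2.cvtColor(c['im'],cv2.COLOR_RGB2GRAY).astype(float)
    out=[]
    for r in range(r0,r1,6):
        row=g[r,lo:hi]; bg=np.median(row); w=np.clip(bg-row-15,0,None)
        out.append((r,round(lo+(w*np.arange(hi-lo)).sum()/max(w.sum(),1e-6),1),int(w.max())))
    return out
E
python3 - <<'E'
from h import *
st()
c=cam('wrist');print(shank(c,290,345,142,210));print([proj(c,stand(0,0,z)).round(1) for z in(.37,.33,.30)])
save(c,'w4.png',(240,90,400,330),2.5)
E
```

```text
t 7.3 pos [ 0.6329 -0.0145  0.2942] y [ 0.902  0.04  -0.429] z [ 0.044 -0.999 -0.001] F [-0.5 -0.9 -1.1] op 0.0059 q [-0.24  0.28  2.19  2.6   0.51 -1.21]
[(142, np.float64(320.1), 29), (148, np.float64(320.0), 29), (154, np.float64(319.8), 31), (160, np.float64(290.0), 0), (166, np.float64(290.0), 0), (172, np.float64(319.4), 22), (178, np.float64(319.3), 35), (184, np.float64(319.1), 145), (190, np.float64(318.9), 108), (196, np.float64(318.8), 105), (202, np.float64(318.7), 106), (208, np.float64(317.0), 148)]
[array([326.5, 143.7]), array([325. , 218.4]), array([324.2, 259. ])]
```

View pics/w4.png

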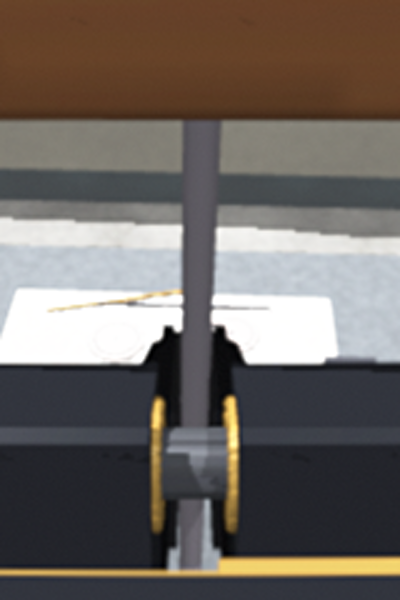

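Hook 2 is gripped and vertical. Release gently and check.

>>> {"name": "play_rows", "arguments": {
  "targets": [
    [0,0,0,0,0,0,0.07],
    [0,0,0,0,0,0,0.08],
    [0,0,0,0,0,0,0.1],
    [0,0,0,0,0,0,0.12],
    [0,0,0,0,0,0,0.2],
    [0,0,0,0,0,0,0.3],
    [0,0,0,0,0,0,0.3],
    [0,0,0,0,0,0,0.3]
  ]
}}

```text
time: 8.02
ee_pos: [0.633, -0.0144, 0.2943]
orientation: [0.391, 0.365, 0.606, -0.589]
ft_force: [0.0, 0.5, -0.4]
opening: 0.0272
```

```bash
sed -i 's/O=np.array(\[.614,-.0195,0\])/O=np.array([.614,-.0155,0])/' h.py
python3 - <<'E'
from h import *
st()
for i in range(8):
    c=cam('wrist'); s=shank(c,297,342,142,156)+shank(c,297,342,184,205);print(round(c['t'],2),[x[1] for x in s])
plan(stand(-.13,.0,.295),RT(YAW,np.radians(25)))
E
```

```text
t 8.02 pos [ 0.633  -0.0144  0.2943] y [ 0.902  0.04  -0.429] z [ 0.044 -0.999 -0.001] F [ 0.   0.5 -0.4] op 0.0272 q [-0.24  0.28  2.19  2.6   0.51 -1.21]
8.02 [np.float64(320.9), np.float64(320.9), np.float64(321.0), np.float64(320.8), np.float64(320.7), np.float64(320.8), np.float64(320.8)]
8.07 [np.float64(320.8), np.float64(320.8), np.float64(320.8), np.float64(320.4), np.float64(320.3), np.float64(320.3), np.float64(320.3)]
8.12 [np.float64(320.7), np.float64(320.7), np.float64(320.6), np.float64(320.0), np.float64(319.8), np.float64(319.9), np.float64(319.7)]
8.17 [np.float64(320.5), np.float64(320.3), np.float64(320.1), np.float64(319.7), np.float64(319.6), np.float64(319.6), np.float64(319.5)]
8.22 [np.float64(320.5), np.float64(320.4), np.float64(320.1), np.float64(319.6), np.float64(319.5), np.float64(319.5), np.float64(319.5)]
8.27 [np.float64(320.6), np.float64(320.5), np.float64(320.3), np.float64(319.9), np.float64(319.7), np.float64(319.7), np.float64(319.6)]
8.32 [np.float64(320.7), np.float64(320.7), np.float64(320.5), np.float64(320.2), np.float64(320.0), np.float64(320.0), np.float64(320.0)]
8.37 [np.float64(320.9), np.float64(320.9), np.float64(320.9), np.float64(320.5), np.float64(320.5), np.float64(320.5), np.float64(320.5)]
shift [ 0.211 -0.45  -0.001] turn [0.005 0.001 0.009] rows 3.6 0.1
```

>>> {"name": "play_rows", "arguments": {
  "targets": [
    [0.04,-0.09,0,0,0,0,0.3],
    [0.1,-0.21,0,0,0,0,0.4],
    [0.155,-0.33,0,0,0,0,1],
    [0.21,-0.45,0,0,0,0,1],
    [0.21,-0.45,-0.05,0,0,0,1],
    [0.21,-0.45,-0.18,0,0,0,1],
    [0.21,-0.45,-0.31,0,0,0,1],
    [0.21,-0.45,-0.44,0,0,0,1],
    [0.21,-0.45,-0.531,0,0,0,1],
    [0.21,-0.45,-0.531,0,0,0,1],
    [0.21,-0.45,-0.531,0,0,0,1],
    [0.155,-0.33,-0.531,0,0,0,1],
    [0.1,-0.21,-0.531,0,0,0,1],
    [0.04,-0.09,-0.531,0,0,0,1],
    [0,0,-0.531,0,0,0,1],
    [0,0,-0.531,0,0,0,1],
    [0,0,-0.531,0,0,0,0],
    [0,0,-0.531,0,0,0,0],
    [0,0,-0.531,0,0,0,0],
    [0,0,-0.531,0,0,0,0]
  ]
}}

```text
time: 10.08
ee_pos: [0.625, 0.1448, 0.2946]
orientation: [0.391, 0.365, 0.606, -0.589]
ft_force: [-0.7, -0.3, 0.2]
opening: 0.0735
```

>>> {"name": "play_rows", "arguments": {
  "targets": [
    [0,0,0,0,0,0,0],
    [0,0,0,0,0,0,0],
    [0,0,0,0,0,0,0],
    [0,0,0,0,0,0,0],
    [0,0,0,0,0,0,0],
    [0,0,0,0,0,0,0],
    [0,0,0,0,0,0,0],
    [0,0,0,0,0,0,0],
    [0,0,0,0,0,0,0]
  ]
}}

```text
time: 10.83
ee_pos: [0.6259, 0.1447, 0.2944]
orientation: [0.391, 0.365, 0.606, -0.589]
ft_force: [0.9, 0.2, 0.1]
opening: 0.0144
```

```bash
sed -i 's/-.0155,0\])/-.016,0])/' h.py
python3 - <<'E'
from h import *
st()
c=cam('wrist');save(c,'w5.png');print(shank(c,295,345,142,156)+shank(c,295,345,184,205))
print([proj(c,stand(0,.16,z)).round(1) for z in(.37,.33,.30)])
plan(stand(.02,.16,.295),RT(YAW,np.radians(25)))
E
```

```text
t 10.83 pos [0.6259 0.1447 0.2944] y [ 0.902  0.04  -0.429] z [ 0.044 -0.999 -0.001] F [0.9 0.2 0.1] op 0.0144 q [ 0.17  0.3   2.16  3.41  0.46 -1.76]
[(142, np.float64(319.1), 32), (148, np.float64(318.9), 31), (154, np.float64(318.8), 31), (184, np.float64(318.5), 135), (190, np.float64(318.5), 101), (196, np.float64(318.6), 106), (202, np.float64(318.5), 103)]
[array([315.8, 143.1]), array([316.2, 217.6]), array([316.4, 258.1])]
shift [-0.004  0.004  0.001] turn [0.005 0.001 0.009] rows 0.0 0.1
```

>>> {"name": "play_rows", "arguments": {
  "targets": [
    [0,0,0,0,0,0,0],
    [0,0,0,0,0,0,0],
    [0,0,0,0,0,0,0],
    [0,0,0,0,0,0,0],
    [0,0,0,0,0,0,0],
    [0,0,0,0,0,0,0.07],
    [0,0,0,0,0,0,0.08],
    [0,0,0,0,0,0,0.1],
    [0,0,0,0,0,0,0.12],
    [0,0,0,0,0,0,0.2],
    [0,0,0,0,0,0,0.3],
    [0,0,0,0,0,0,0.3]
  ]
}}

```text
time: 11.88
ee_pos: [0.6259, 0.1448, 0.2944]
orientation: [0.391, 0.365, 0.606, -0.589]
ft_force: [-0.9, 0.3, -0.5]
opening: 0.0253
```

Run:
```python
from h import *
st()
for i in range(8):
    c=cam('wrist'); s=shank(c,297,342,142,156)+shank(c,297,342,184,205);print(round(c['t'],2),[float(x[1]) for x in s])
```

```text
t 11.88 pos [0.6259 0.1448 0.2944] y [ 0.902  0.04  -0.429] z [ 0.044 -0.999 -0.001] F [-0.9  0.3 -0.5] op 0.0253 q [ 0.17  0.3   2.16  3.41  0.46 -1.76]
11.88 [319.1, 319.1, 319.1, 319.1, 319.1, 319.1, 319.0]
11.93 [319.0, 319.0, 318.9, 318.6, 318.6, 318.6, 318.6]
11.98 [318.9, 318.8, 318.7, 318.4, 318.3, 318.4, 318.3]
12.03 [318.9, 318.9, 318.7, 318.2, 318.2, 318.2, 318.1]
12.08 [318.9, 318.9, 318.7, 318.3, 318.3, 318.2, 318.1]
12.13 [318.9, 318.8, 318.8, 318.4, 318.4, 318.4, 318.3]
12.18 [319.0, 319.0, 319.0, 318.6, 318.7, 318.7, 318.7]
12.23 [319.2, 319.2, 319.1, 319.1, 319.1, 319.1, 319.1]
```

>>> {"name": "play_rows", "arguments": {
  "targets": [
    [0.04,-0.09,0,0,0,0,0.3],
    [0.1,-0.21,0,0,0,0,0.4],
    [0.155,-0.33,0,0,0,0,1],
    [0.21,-0.45,0,0,0,0,1],
    [0.21,-0.45,0.05,0,0,0,1],
    [0.21,-0.45,0.18,0,0,0,1],
    [0.21,-0.45,0.31,0,0,0,1],
    [0.21,-0.45,0.44,0,0,0,1],
    [0.21,-0.45,0.53,0,0,0,1]
  ]
}}

```text
time: 13.03
ee_pos: [0.4846, 0.0171, 0.2972]
orientation: [0.393, 0.366, 0.605, -0.588]
ft_force: [1.0, 0.5, 0.3]
opening: 0.0767
```

Run:
```python
from h import *
st()
plan(stand(-.14,-.16,.295),RT(YAW,np.radians(25)))
plan(stand(.02,-.16,.295),RT(YAW,np.radians(25)))
```

```text
t 13.03 pos [0.4846 0.0171 0.2972] y [ 0.904  0.04  -0.425] z [ 0.045 -0.999  0.   ] F [1.  0.5 0.3] op 0.0767 q [-0.25  0.07  2.5   2.65  0.6  -1.29]
shift [ 0.025 -0.036  0.661] turn [0.005 0.003 0.003] rows 4.8 0.0
shift [-0.202  0.447  0.663] turn [0.005 0.003 0.003] rows 5.9 0.0
```

>>> {"name": "play_rows", "arguments": {
  "targets": [
    [0,0,0.13,0,0,0,1],
    [0,0,0.26,0,0,0,1],
    [0,0,0.39,0,0,0,1],
    [0,0,0.5,0,0,0,1],
    [0,0,0.5,0,0,0,1],
    [0,0,0.5,0,0,0,1],
    [0,0,0.5,0,0,0,1]
  ]
}}

```text
time: 13.62
ee_pos: [0.4912, -0.1321, 0.2969]
orientation: [0.392, 0.366, 0.605, -0.589]
ft_force: [-0.5, 0.2, -0.5]
opening: 0.0946
```

Run:
```python
from h import *
st()
plan(stand(.02,-.16,.295),RT(YAW,np.radians(25)))
```

```text
t 13.62 pos [ 0.4912 -0.1321  0.2969] y [ 0.904  0.038 -0.425] z [ 0.042 -0.999  0.   ] F [-0.5  0.2 -0.5] op 0.0946 q [-0.76  0.14  2.41  1.98  0.79 -0.97]
shift [-0.203  0.447  0.164] turn [0.002 0.001 0.003] rows 3.7 0.0
```

>>> {"name": "play_rows", "arguments": {
  "targets": [
    [0,0,0.1,0,0,0,1],
    [0,0,0.163,0,0,0,1],
    [0,0,0.163,0,0,0,1],
    [-0.05,0.11,0.163,0,0,0,1],
    [-0.1,0.22,0.163,0,0,0,1],
    [-0.15,0.33,0.163,0,0,0,1],
    [-0.2,0.447,0.163,0,0,0,1],
    [-0.2,0.447,0.163,0,0,0,1],
    [-0.2,0.447,0.163,0,0,0,1],
    [-0.2,0.447,0.163,0,0,0,0],
    [-0.2,0.447,0.163,0,0,0,0],
    [-0.2,0.447,0.163,0,0,0,0],
    [-0.2,0.447,0.163,0,0,0,0],
    [-0.2,0.447,0.163,0,0,0,0],
    [-0.2,0.447,0.163,0,0,0,0],
    [-0.2,0.447,0.163,0,0,0,0],
    [-0.2,0.447,0.163,0,0,0,0],
    [-0.2,0.447,0.163,0,0,0,0],
    [-0.2,0.447,0.163,0,0,0,0]
  ]
}}

```text
time: 15.2
ee_pos: [0.6403, -0.1747, 0.2944]
orientation: [0.392, 0.366, 0.605, -0.589]
ft_force: [-0.1, -0.1, -0.4]
opening: 0.0339
```

Run:
```python
from h import *
st()
c=cam('wrist');save(c,'w6.png');print(shank(c,295,345,142,156)+shank(c,295,345,184,205))
print([proj(c,stand(0,-.16,z)).round(1) for z in(.37,.33,.30)])
plan(stand(.02,-.16,.295),RT(YAW,np.radians(25)))
```

```text
t 15.2 pos [ 0.6403 -0.1747  0.2944] y [ 0.904  0.039 -0.425] z [ 0.043 -0.999  0.   ] F [-0.1 -0.1 -0.4] op 0.0339 q [-0.59  0.34  2.09  2.05  0.65 -0.88]
[(142, np.float64(324.1), 36), (148, np.float64(324.7), 35), (154, np.float64(325.3), 33), (184, np.float64(331.8), 137), (190, np.float64(329.3), 132), (196, np.float64(329.7), 102), (202, np.float64(330.5), 103)]
[array([316.7, 144.5]), array([316.8, 219.5]), array([316.9, 260.2])]
shift [-0.002 -0.001  0.001] turn [0.003 0.002 0.003] rows 0.0 0.0
```

>>> {"name": "play_rows", "arguments": {
  "targets": [
    [0,0,0,0,0,0,0],
    [0,0,0,0,0,0,0],
    [0,0,0,0,0,0,0],
    [0,0,0,0,0,0,0],
    [0,0,0,0,0,0,0],
    [0,0,0,0,0,0,0],
    [0,0,0,0,0,0,0],
    [0,0,0,0,0,0,0]
  ]
}}

```text
time: 15.92
ee_pos: [0.6404, -0.1746, 0.2945]
orientation: [0.392, 0.366, 0.605, -0.589]
ft_force: [0.9, -0.6, 0.5]
opening: 0.0058
```

Run:
```python
from h import *
st()
c=cam('wrist');print(shank(c,295,345,142,156)+shank(c,295,345,184,205))
print([proj(c,stand(0,-.16,z)).round(1) for z in(.37,.33,.30)])
```

```text
t 15.92 pos [ 0.6404 -0.1746  0.2945] y [ 0.904  0.039 -0.425] z [ 0.044 -0.999  0.   ] F [ 0.9 -0.6  0.5] op 0.0058 q [-0.59  0.34  2.09  2.05  0.65 -0.88]
[(142, np.float64(319.8), 33), (148, np.float64(319.8), 33), (154, np.float64(319.6), 31), (184, np.float64(323.8), 123), (190, np.float64(318.7), 136), (196, np.float64(318.5), 106), (202, np.float64(318.5), 104)]
[array([316.8, 144.6]), array([316.9, 219.6]), array([317. , 260.4])]
```

>>> {"name": "play_rows", "arguments": {
  "targets": [
    [0,0,0.004,0,0,0,0],
    [0,0,0.004,0,0,0,0],
    [0,0,0.004,0,0,0,0],
    [0,0,0.004,0,0,0,0.07],
    [0,0,0.004,0,0,0,0.08],
    [0,0,0.004,0,0,0,0.1],
    [0,0,0.004,0,0,0,0.12],
    [0,0,0.004,0,0,0,0.2],
    [0,0,0.004,0,0,0,0.3],
    [0,0,0.004,0,0,0,0.3]
  ]
}}

```text
time: 16.8
ee_pos: [0.6404, -0.1758, 0.2945]
orientation: [0.392, 0.366, 0.605, -0.589]
ft_force: [-0.3, 0.8, -1.0]
opening: 0.0256
```

Run:
```python
from h import *
st()
for i in range(8):
    c=cam('wrist'); s=shank(c,297,342,142,156)+shank(c,297,342,184,205);print(round(c['t'],2),[float(x[1]) for x in s])
```

```text
t 16.8 pos [ 0.6404 -0.1758  0.2945] y [ 0.904  0.039 -0.425] z [ 0.044 -0.999  0.   ] F [-0.3  0.8 -1. ] op 0.0256 q [-0.59  0.34  2.09  2.04  0.65 -0.88]
16.8 [317.3, 317.4, 317.2, 321.1, 317.4, 317.4, 317.4]
16.85 [317.3, 317.5, 317.3, 321.1, 317.5, 317.3, 317.5]
16.9 [317.3, 317.4, 317.2, 321.1, 317.4, 317.3, 317.5]
16.95 [317.3, 317.4, 317.2, 321.1, 317.4, 317.3, 317.4]
17.0 [317.3, 317.3, 317.2, 321.1, 317.3, 317.3, 317.4]
17.05 [317.3, 317.2, 317.3, 321.1, 317.2, 317.3, 317.3]
17.1 [317.3, 317.1, 317.3, 321.1, 317.3, 317.4, 317.2]
17.15 [317.3, 317.1, 317.2, 321.1, 317.3, 317.3, 317.2]
```

```bash
sed -i 's/-.016,0\])/-.0168,0])/' h.py
cat >> h.py <<'E'
P=[0.0211,0.0656,0.1839,0.5811,0.0412,0.3894,0.2659]
from scipy.optimize import least_squares
def ik(p,az,t):
    lo=np.array([-3,-.84,.05,-1.13,.06]);hi=np.array([3,2.19,2.79,4.28,2.93])
    y=RT(az,t)[:,1]; q0=np.r_[sense()['joints'][:5]]
    r=least_squares(lambda q:np.r_[fk(q,P)[0]-p,.3*(fk(q,P)[1]-y)],np.clip(q0,lo+.01,hi-.01),bounds=(lo,hi))
    return r.x.round(2),np.abs(r.fun).max().round(4)
E
python3 - <<'E'
from h import *
B=np.array([.444,-.338,0]);t=np.radians(25)
for az in(-.3,-.65,-1.0):
  for d in(0,.1,.14):
    print(az,d,[ik(B-d*np.array([np.cos(az),np.sin(az),0])+[0,0,z],az,t) for z in(.1,.22)])
plan(stand(-.13,-.16,.295),RT(YAW,t))
E
```

```text
-0.3 0 [(array([-1.09,  0.79,  2.5 ,  2.4 ,  1.25]), np.float64(0.0)), (array([-1.09,  0.42,  2.42,  2.21,  0.93]), np.float64(0.0))]
-0.3 0.1 [(array([-1.36,  0.94,  2.74,  2.22,  1.43]), np.float64(0.0)), (array([-1.36,  0.38,  2.6 ,  2.01,  1.06]), np.float64(0.0))]
-0.3 0.14 [(array([-1.5 ,  0.99,  2.79,  2.11,  1.41]), np.float64(0.0067)), (array([-1.51,  0.38,  2.67,  1.89,  1.1 ]), np.float64(0.0))]
-0.65 0 [(array([-0.86,  0.82,  2.57,  2.95,  1.38]), np.float64(0.0)), (array([-0.86,  0.4 ,  2.48,  2.89,  0.88]), np.float64(0.0))]
-0.65 0.1 [(array([-0.92,  0.92,  2.79,  2.9 ,  1.64]), np.float64(0.0202)), (array([-0.96,  0.38,  2.73,  2.83,  1.11]), np.float64(0.0))]
-0.65 0.14 [(array([-0.93,  0.8 ,  2.79,  2.9 ,  1.45]), np.float64(0.0391)), (array([-1.01,  0.32,  2.79,  2.77,  1.08]), np.float64(0.0071))]
-1.0 0 [(array([-0.6 ,  0.8 ,  2.5 ,  3.52,  1.28]), np.float64(0.0)), (array([-0.6 ,  0.41,  2.42,  3.63,  0.85]), np.float64(0.0))]
-1.0 0.1 [(array([-0.44,  0.94,  2.74,  3.64,  1.6 ]), np.float64(0.0)), (array([-0.44,  0.38,  2.61,  3.74,  1.  ]), np.float64(0.0))]
-1.0 0.14 [(array([-0.33,  0.99,  2.79,  3.76,  1.64]), np.float64(0.0073)), (array([-0.35,  0.38,  2.67,  3.82,  1.06]), np.float64(0.0))]
shift [ 0.211 -0.453 -0.001] turn [0.003 0.002 0.003] rows 3.6 0.0
```

>>> {"name": "play_rows", "arguments": {
  "targets": [
    [0.04,-0.09,0,0,0,0,0.3],
    [0.1,-0.21,0,0,0,0,0.4],
    [0.155,-0.33,0,0,0,0,1],
    [0.21,-0.45,0,0,0,0,1],
    [0.21,-0.45,0,0,0,0,1],
    [0.21,-0.45,0,0,0,0,1]
  ]
}}

```text
time: 17.7
ee_pos: [0.4905, -0.1835, 0.2952]
orientation: [0.391, 0.367, 0.604, -0.589]
ft_force: [0.2, -1.0, 0.2]
opening: 0.0567
```

Run:
```python
from h import *
st()
B=np.array([.444,-.338,0]);t=np.radians(25);az=-.65
plan(B-.09*np.array([np.cos(az),np.sin(az),0])+[0,0,.25],RT(az,t))
```

```text
t 17.7 pos [ 0.4905 -0.1835  0.2952] y [ 0.905  0.036 -0.424] z [ 0.04  -0.999  0.001] F [ 0.2 -1.   0.2] op 0.0567 q [-0.88  0.18  2.36  1.85  0.85 -0.93]
shift [ 0.309 -0.304  0.317] turn [0.795 0.373 0.002] rows 3.9 5.5
```

>>> {"name": "play_rows", "arguments": {
  "targets": [
    [0.15,-0.15,0.1,0.2,0.09,0,1],
    [0.3,-0.3,0.2,0.4,0.2,0,1],
    [0.31,-0.3,0.32,0.6,0.28,0,1],
    [0.31,-0.3,0.32,0.795,0.373,0,1],
    [0.31,-0.3,0.32,0.795,0.373,0,1],
    [0.31,-0.3,0.32,0.795,0.373,0,1],
    [0.31,-0.3,0.32,0.795,0.373,0,1],
    [0.31,-0.3,0.32,0.795,0.373,0,1]
  ]
}}

```text
time: 18.37
ee_pos: [0.3761, -0.2828, 0.2487]
orientation: [-0.17, -0.549, -0.446, 0.686]
ft_force: [0.2, -0.5, 0.7]
opening: 0.0947
```

Run:
```python
from h import *
import pickle
st()
c=cam('wrist');pickle.dump(c,open('w7.pkl','wb'));save(c,'w7.png')
print(proj(c,[.444,-.338,.048]),proj(c,[.444,-.338,.15]))
```

```text
t 18.37 pos [ 0.3761 -0.2828  0.2487] y [ 0.723 -0.544 -0.425] z [-0.601 -0.799  0.   ] F [ 0.2 -0.5  0.7] op 0.0947 q [-0.94  0.22  2.61  2.78  0.84 -1.45]
[319.84016266 297.33046561] [320.41555748 241.45819231]
```

View pics/w7.png

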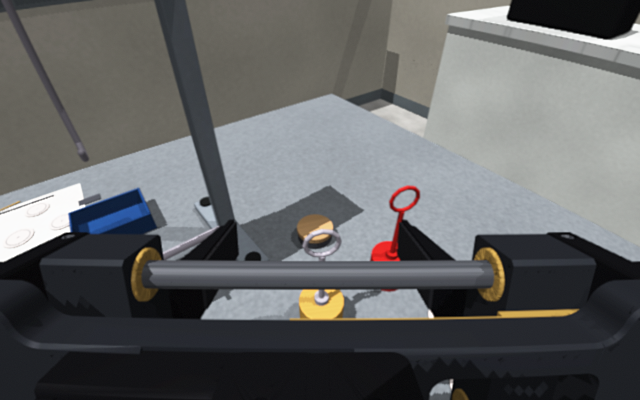

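Wrist view: brass B's eye at (322,243), bob at (321,300), nearly face-on; red one at (398,230) to the right; tin at (316,228) behind. Eye axis ≈ -0.42 (edge-on in the side view).

```bash
cat >> h.py <<'E'
TL=np.radians(25)
def grasp(rod,az,zg): # TCP so grasp point is at rod, height zg
    return np.array([rod[0],rod[1],zg])+.019*RT(az,TL)[:,1]
E
python3 - <<'E'
from h import *
plan(grasp([.443,-.339],-.42,.24),RT(-.42,TL))
plan(grasp([.443,-.339],-.42,.105),RT(-.42,TL))
E
```

```text
shift [-0.096  0.337  0.005] turn [-0.256 -0.119  0.002] rows 2.5 1.8
shift [0.312 0.528 0.004] turn [-0.256 -0.119  0.002] rows 4.4 1.8
```

>>> {"name": "play_rows", "arguments": {
  "targets": [
    [-0.03,0.1,0,-0.128,-0.06,0,1],
    [-0.06,0.2,0,-0.256,-0.119,0,1],
    [-0.096,0.337,0.005,-0.256,-0.119,0,1],
    [-0.096,0.337,0.005,-0.256,-0.119,0,1],
    [-0.096,0.337,0.005,-0.256,-0.119,0,1],
    [-0.096,0.337,0.005,-0.256,-0.119,0,1]
  ]
}}

```text
time: 18.92
ee_pos: [0.4568, -0.3466, 0.2314]
orientation: [-0.245, -0.496, -0.504, 0.663]
ft_force: [-0.2, 0.2, 0.1]
opening: 0.0953
```

Run:
```python
from h import *
st()
plan(grasp([.443,-.339],-.42,.105),RT(-.42,TL))
c=cam('wrist');save(c,'w8.png',(200,100,440,340),2.5)
print(proj(c,[.443,-.339,.048]),proj(c,[.443,-.339,.15]))
```

```text
t 18.92 pos [ 0.4568 -0.3466  0.2314] y [ 0.825 -0.371 -0.426] z [-0.411 -0.912 -0.001] F [-0.2  0.2  0.1] op 0.0953 q [-1.01  0.37  2.37  2.39  0.82 -1.27]
shift [ 0.403  0.195 -0.004] turn [-0.003 -0.003  0.004] rows 3.2 0.0
[315.86909205 382.78219688] [315.30402062 331.6123529 ]
```

View pics/w8.png

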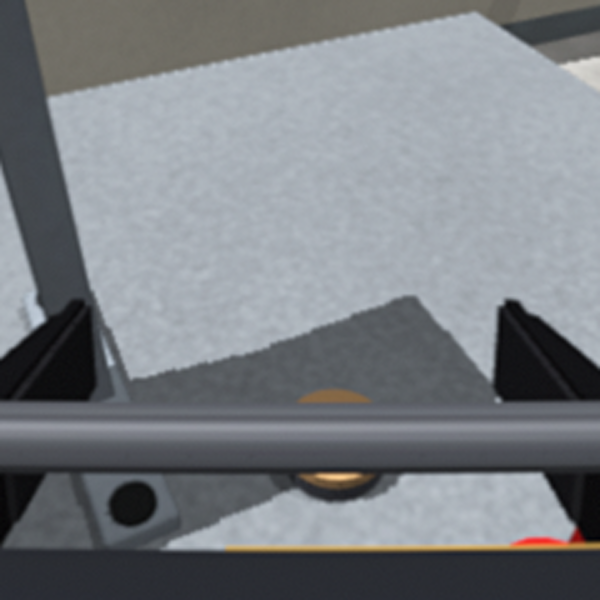

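>>> {"name": "play_rows", "arguments": {
  "targets": [
    [0,0,-0.004,0,0,0,0.75],
    [0,0,-0.004,0,0,0,0.75],
    [0,0,-0.004,0,0,0,0.75],
    [0.1,0.05,-0.004,0,0,0,0.75],
    [0.2,0.1,-0.004,0,0,0,0.75],
    [0.3,0.15,-0.004,0,0,0,0.75],
    [0.4,0.195,-0.004,0,0,0,0.75],
    [0.4,0.195,-0.004,0,0,0,0.75],
    [0.4,0.195,-0.004,0,0,0,0.75]
  ]
}}

```text
time: 19.72
ee_pos: [0.4589, -0.3463, 0.0966]
orientation: [-0.243, -0.496, -0.506, 0.663]
ft_force: [0.1, 0.8, 1.1]
opening: 0.0712
```

Run:
```python
from h import *
st()
c=cam('wrist');save(c,'w9.png')
```

```text
t 19.72 pos [ 0.4589 -0.3463  0.0966] y [ 0.824 -0.37  -0.429] z [-0.412 -0.911 -0.004] F [0.1 0.8 1.1] op 0.0712 q [-1.    0.77  2.45  2.58  1.19 -1.61]
```

View pics/w9.png

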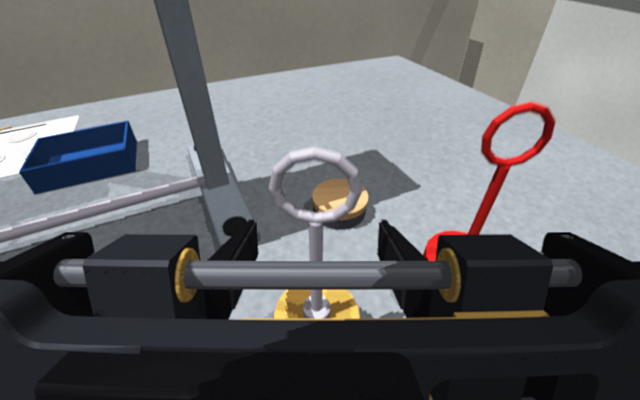

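Rod centred (317,240) between the fingers, eye face-on. Grip and lift.

>>> {"name": "play_rows", "arguments": {
  "targets": [
    [0,0,0,0,0,0,0],
    [0,0,0,0,0,0,0],
    [0,0,0,0,0,0,0],
    [0,0,0,0,0,0,0],
    [0,0,0,0,0,0,0],
    [0,0,0,0,0,0,0],
    [0,0,0,0,0,0,0],
    [0,0,0,0,0,0,0],
    [0,0,0,0,0,0,0],
    [0,0,0,0,0,0,0],
    [0,0,0,0,0,0,0],
    [0,0,0,0,0,0,0],
    [-0.05,-0.025,0,0,0,0,0],
    [-0.1,-0.05,0,0,0,0,0],
    [-0.15,-0.075,0,0,0,0,0],
    [-0.2,-0.1,0,0,0,0,0],
    [-0.2,-0.1,0,0,0,0,0]
  ],
  "force": 35
}}

```text
time: 21.18
ee_pos: [0.4576, -0.3461, 0.1678]
orientation: [-0.246, -0.497, -0.503, 0.663]
ft_force: [0.6, 0.4, -3.5]
opening: 0.0062
```

Run:
```python
from h import *
st()
H=lambda x,z:grasp(stand(x,-.16,0),YAW,z)
plan(H(-.13,.20),RT(YAW,TL)); plan(H(-.13,.20),RT(-.2,TL))
for x in(-.13,-.018): print(ik(H(x,.2),YAW,TL))
```

```text
t 21.18 pos [ 0.4576 -0.3461  0.1678] y [ 0.826 -0.374 -0.423] z [-0.412 -0.911  0.001] F [ 0.6  0.4 -3.5] op 0.0062 q [-1.01  0.56  2.43  2.51  1.   -1.47]
shift [-0.042 -0.101 -0.57 ] turn [-0.537 -0.249  0.   ] rows 4.2 3.7
shift [-0.042 -0.101 -0.57 ] turn [-0.26  -0.119  0.   ] rows 4.2 1.8
(array([-0.82,  0.5 ,  2.48,  2.21,  1.03]), np.float64(0.0))
(array([-0.61,  0.54,  2.24,  2.33,  0.86]), np.float64(0.0))
```

>>> {"name": "play_rows", "arguments": {
  "targets": [
    [-0.02,-0.05,-0.1,-0.1,-0.05,0,0],
    [-0.04,-0.1,-0.2,-0.2,-0.1,0,0],
    [-0.04,-0.1,-0.32,-0.32,-0.15,0,0],
    [-0.04,-0.1,-0.45,-0.44,-0.2,0,0],
    [-0.04,-0.1,-0.57,-0.537,-0.249,0,0],
    [-0.04,-0.1,-0.57,-0.537,-0.249,0,0],
    [-0.04,-0.1,-0.57,-0.537,-0.249,0,0],
    [-0.04,-0.1,-0.57,-0.537,-0.249,0,0],
    [-0.04,-0.1,-0.57,-0.537,-0.249,0,0]
  ]
}}

```text
time: 21.93
ee_pos: [0.5077, -0.1819, 0.1888]
orientation: [0.39, 0.368, 0.605, -0.588]
ft_force: [-0.7, -0.4, -2.2]
opening: 0.006
```

Run:
```python
from h import *
import pickle
st()
c=cam('wrist');pickle.dump(c,open('w10.pkl','wb'));save(c,'w10.png')
s=sense();g=s['ee_pos']-.019*q2R(s['orientation'])[:,1]
print('grasp',g.round(4),'eye pred px',proj(c,g+[0,0,.045]),proj(c,g+[0,0,.045+.0175]))
print('tip/seat px',[proj(c,stand(x,-.16,z)).round(1) for x,z in[(-.031,.246),(-.031,.232),(-.003,.232),(0,.3)]])
plan(grasp(stand(-.018,-.16,0),YAW,.193),RT(YAW,TL))
```

```text
t 21.93 pos [ 0.5077 -0.1819  0.1888] y [ 0.905  0.036 -0.425] z [ 0.039 -0.999 -0.003] F [-0.7 -0.4 -2.2] op 0.006 q [-0.84  0.49  2.45  2.17  1.01 -1.38]
grasp [ 0.4905 -0.1827  0.1969] eye pred px [315.95227986 186.19965293] [315.68876884 151.76453403]
tip/seat px [array([315.1,  92.3]), array([315.2, 111.6]), array([315.4,  96.5]), array([314.6,  -4.8])]
shift [-0.147  0.344 -0.003] turn [-0.    -0.004  0.003] rows 2.7 0.0
```

View pics/w10.png

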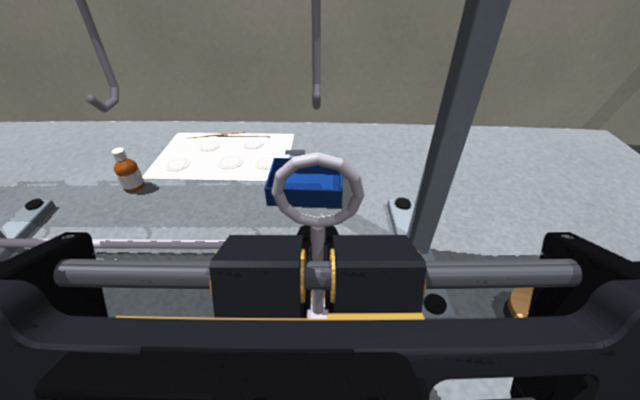

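Run:
```python
from h import *
import pickle
c=pickle.load(open('w10.pkl','rb'));S=cam('side');pickle.dump(S,open('s2.pkl','wb'))
def ov(c,b,s,pts):
    im=cv2.resize(c['im'][b[1]:b[3],b[0]:b[2]][...,::-1],None,fx=s,fy=s,interpolation=cv2.INTER_CUBIC).copy()
    for p,col in pts:
        u=(proj(c,p)-[b[0],b[1]]+.5)*s; cv2.drawMarker(im,tuple(int(x) for x in u),col,cv2.MARKER_CROSS,8,1)
    return im
pts=[(stand(-.031,-.16,.246),(0,0,255)),(stand(-.031,-.16,.232),(0,255,0)),(stand(0,-.16,.232),(255,0,0)),(stand(0,-.16,.35),(255,0,255)),(stand(-.04,-.16,.392),(0,255,255)),(stand(-.04,-.31,.392),(0,255,255)),(stand(-.04,.31,.392),(0,255,255))]
a=ov(c,(270,40,370,140),4,pts);b=ov(S,(290,120,410,220),4,pts)
cv2.imwrite('pics/x.png',np.hstack([a,b[:400]])[:, :800])
```

```text
(no output)
```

View pics/x.png

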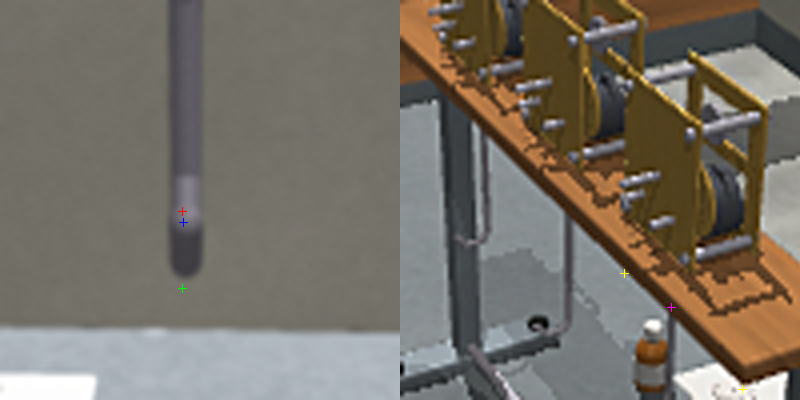

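Run:
```python
from h import *
import pickle,h
S=pickle.load(open('s2.pkl','rb'));c=pickle.load(open('w10.pkl','rb'))
print('hook3 tip,bend',proj(S,stand(-.031,.16,.246)),proj(S,stand(-.031,.16,.232)),proj(S,stand(0,.16,.232)),'obs tip(304.2,179.5) corner(312,180)')
print('hook2 corner',proj(S,stand(0,0,.232)),'obs (331.5,202.5)')
print('corner',proj(S,stand(-.04,-.31,.392)),'obs (477,214.5)')
# intersect rays with vertical plane y=.16 / 0 / -.31
def inpl(c,u,v,y):
    o,d=ray(c,u,v);e=stand(0,y,0);n=stand(0,1,0)-stand(0,0,0)
    p=o+d*((e-o)@n)/(d@n);q=p-O;cs,sn=np.cos(YAW),np.sin(YAW);return (np.round([cs*q[0]+sn*q[1],-sn*q[0]+cs*q[1],q[2]],4))
print(inpl(S,304.2,179.5,.16),inpl(S,312,180,.16),inpl(S,331.5,202.5,0),inpl(S,475,217,-.31))
T=pickle.load(open('c0.pkl','rb'))['top']
print([ (onz(T,*p,.41)-O).round(4) for p in [(219,159),(441,150),(220,194),(443,184)]])
# wrist: z fits if tip at x
for dx in(0,.005,.01,.015): print(dx,[proj(c,stand(-.031+dx,-.16,z)).round(1)[1] for z in(.246,.229)],'obs 84,109')
```

```text
hook3 tip,bend [303.51421494 178.13876615] [303.68341545 181.40574299] [311.36848314 179.25467166] obs tip(304.2,179.5) corner(312,180)
hook2 corner [331.79211249 201.50772632] obs (331.5,202.5)
corner [375.02414671 216.77178758] obs (477,214.5)
[-0.0286  0.16    0.2395] [0.0024 0.16   0.228 ] [-0.0011 -0.      0.2283] [ 0.335  -0.31    0.2553]
[array([0.0488, 0.3086, 0.41  ]), array([ 0.0722, -0.3101,  0.41  ]), array([-0.0494,  0.3027,  0.41  ]), array([-0.0241, -0.3112,  0.41  ])]
0 [np.float64(92.3), np.float64(115.6)] obs 84,109
0.005 [np.float64(89.7), np.float64(112.6)] obs 84,109
0.01 [np.float64(87.1), np.float64(109.7)] obs 84,109
0.015 [np.float64(84.6), np.float64(107.0)] obs 84,109
```

Run:
```python
from h import *
import pickle
S=pickle.load(open('s2.pkl','rb'))
e=np.array([.4905,-.1827,.1969+.045])
print('eye',proj(S,e),'eye top',proj(S,e+[0,0,.02]),'foot',proj(S,e-[0,0,.15]))
print('tip',proj(S,stand(-.031,-.16,.246)),'bend',proj(S,stand(-.031,-.16,.232)),'corner',proj(S,stand(0,-.16,.232)))
b=(290,190,390,265)
im=S['im'][b[1]:b[3],b[0]:b[2]][...,::-1]
cv2.imwrite('pics/y.png',cv2.resize(im,None,fx=8,fy=8,interpolation=cv2.INTER_CUBIC))
```

```text
eye [318.2818901  238.72218412] eye top [318.12677287 233.49604125] foot [319.35439147 274.81739168]
tip [347.47522223 227.49454699] bend [347.38270475 231.06531949] corner [356.14206977 228.04114724]
```

View pics/y.png

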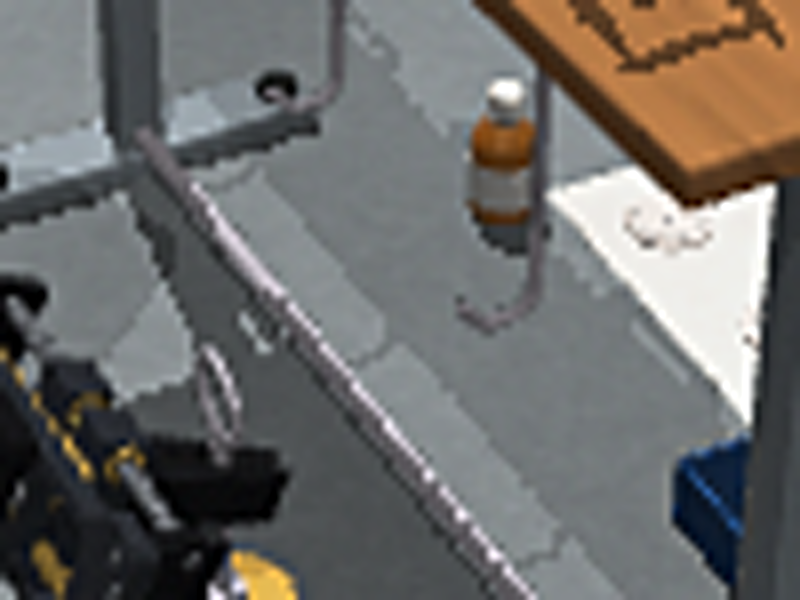

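Side view: eye at (317.5,239), hook tip (347.7,228) — both within 1 px of the kinematic prediction, so advance onto hook 1.

>>> {"name": "play_rows", "arguments": {
  "targets": [
    [0.013,0.006,-0.003,0,0,0,0],
    [0.013,0.006,-0.003,0,0,0,0],
    [-0.02,0.076,-0.003,0,0,0,0],
    [-0.052,0.146,-0.003,0,0,0,0],
    [-0.084,0.214,-0.003,0,0,0,0],
    [-0.1,0.25,-0.003,0,0,0,0],
    [-0.116,0.283,-0.003,0,0,0,0],
    [-0.131,0.316,-0.003,0,0,0,0],
    [-0.147,0.35,-0.003,0,0,0,0],
    [-0.147,0.35,-0.003,0,0,0,0],
    [-0.147,0.35,-0.003,0,0,0,0],
    [-0.147,0.35,-0.003,0,0,0,0]
  ]
}}

```text
time: 23.03
ee_pos: [0.621, -0.1757, 0.1844]
orientation: [0.391, 0.368, 0.605, -0.588]
ft_force: [-0.4, 0.7, -3.2]
opening: 0.006
```

Run:
```python
from h import *
import pickle
st()
s=sense();g=s['ee_pos']-.019*q2R(s['orientation'])[:,1]
q=g-O;cs,sn=np.cos(YAW),np.sin(YAW);print('eye in stand',cs*q[0]+sn*q[1],-sn*q[0]+cs*q[1],q[2]+.045)
S=cam('side');c=cam('wrist')
def cr(c,b,s): return cv2.resize(c['im'][b[1]:b[3],b[0]:b[2]][...,::-1],None,fx=s,fy=s,interpolation=cv2.INTER_CUBIC)
cv2.imwrite('pics/z.png',np.hstack([cr(S,(320,190,370,265),8),cr(c,(270,30,370,180),4)]))
```

```text
t 23.03 pos [ 0.621  -0.1757  0.1844] y [ 0.905  0.038 -0.425] z [ 0.04  -0.999 -0.003] F [-0.4  0.7 -3.2] op 0.006 q [-0.62  0.55  2.22  2.32  0.86 -1.27]
eye in stand -0.016616887215616747 -0.15905623586816509 0.23748373221845592
```

View pics/z.png

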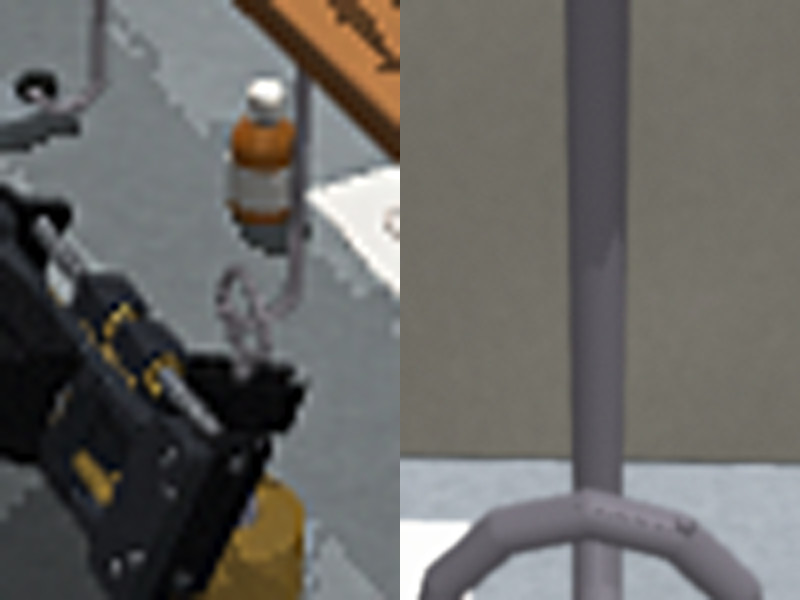

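>>> {"name": "play_rows", "arguments": {
  "targets": [
    [0.015,0.007,0,0,0,0,0],
    [0.03,0.014,0,0,0,0,0],
    [0.042,0.02,0,0,0,0,0],
    [0.049,0.023,0,0,0,0,0],
    [0.053,0.025,0,0,0,0,0],
    [0.053,0.025,0,0,0,0,0],
    [0.053,0.025,0,0,0,0,0],
    [0.053,0.025,0,0,0,0,0],
    [0.053,0.025,0,0,0,0,0]
  ]
}}

```text
time: 23.88
ee_pos: [0.6223, -0.1759, 0.1682]
orientation: [0.392, 0.368, 0.604, -0.588]
ft_force: [1.2, 0.9, 5.4]
opening: 0.0061
```

```bash
cat >> h.py <<'E'
def F(): # average by small time
    fs=[]
    for _ in range(4): read_camera('top'); fs.append(sense()['ft_force'])
    print('Favg',np.mean(fs,0).round(2))
E
python3 - <<'E'
from h import *
st();F()
s=sense();g=s['ee_pos']-.019*q2R(s['orientation'])[:,1]; print('eye z',g[2]+.045)
E
```

```text
t 23.88 pos [ 0.6223 -0.1759  0.1682] y [ 0.906  0.037 -0.421] z [ 0.041 -0.999 -0.001] F [1.2 0.9 5.4] op 0.0061 q [-0.62  0.58  2.23  2.35  0.89 -1.32]
Favg [1.61 0.14 5.38]
eye z 0.22116609979109653
```

>>> {"name": "play_rows", "arguments": {
  "targets": [
    [-0.003,-0.001,0,0,0,0,0],
    [-0.003,-0.001,0,0,0,0,0],
    [-0.003,-0.001,0,0,0,0,0],
    [-0.003,-0.001,0,0,0,0,0]
  ],
  "force": 3
}}

```text
time: 24.42
ee_pos: [0.6217, -0.1757, 0.1679]
orientation: [0.391, 0.368, 0.605, -0.588]
ft_force: [0.4, 0.2, -0.5]
opening: 0.0071
```

Run:
```python
from h import *
st();F()
```

```text
t 24.42 pos [ 0.6217 -0.1757  0.1679] y [ 0.905  0.038 -0.424] z [ 0.041 -0.999 -0.002] F [ 0.4  0.2 -0.5] op 0.0071 q [-0.62  0.58  2.23  2.35  0.89 -1.31]
Favg [ 0.15  0.47 -0.62]
```

>>> {"name": "play_rows", "arguments": {
  "targets": [
    [0,0,0,0,0,0,0.08],
    [0,0,0,0,0,0,0.085],
    [0,0,0,0,0,0,0.09],
    [0,0,0,0,0,0,0.095],
    [0,0,0,0,0,0,0.1],
    [0,0,0,0,0,0,0.12],
    [0,0,0,0,0,0,0.14],
    [0,0,0,0,0,0,0.17],
    [0,0,0,0,0,0,0.2],
    [0,0,0,0,0,0,0.25],
    [0,0,0,0,0,0,0.3]
  ]
}}

```text
time: 25.53
ee_pos: [0.6218, -0.1757, 0.1681]
orientation: [0.391, 0.368, 0.605, -0.588]
ft_force: [0.3, 0.0, -0.1]
opening: 0.0254
```

Run:
```python
from h import *
import pickle
st()
W=[]
for i in range(12):
    c=cam('wrist'); W.append(c)
pickle.dump(W,open('W.pkl','wb'))
# motion: shank rows & eye top
for c in W: print(round(c['t'],2),[float(x[1]) for x in shank(c,290,345,60,80)], [float(x[1]) for x in shank(c,300,335,225,250)])
c=W[0];save(c,'z2.png')
d=np.abs(W[0]['im'].astype(int)-W[6]['im'].astype(int)).sum(2);r,cc=np.where(d>60);print(len(r),(r.min(),r.max(),cc.min(),cc.max()) if len(r) else '')
```

```text
t 25.53 pos [ 0.6218 -0.1757  0.1681] y [ 0.905  0.038 -0.424] z [ 0.04  -0.999 -0.002] F [ 0.3  0.  -0.1] op 0.0254 q [-0.62  0.58  2.23  2.35  0.89 -1.31]
25.53 [315.7, 315.7, 315.4, 315.7] [312.0, 312.0, 303.5, 300.0, 300.0]
25.58 [315.9, 315.1, 315.8, 315.7] [310.8, 300.0, 300.0, 300.0, 300.0]
25.63 [315.7, 315.4, 315.4, 315.5] [311.0, 300.0, 302.8, 300.0, 300.0]
25.68 [315.5, 315.3, 315.1, 315.3] [310.8, 312.0, 304.1, 300.0, 300.0]
25.73 [315.6, 315.4, 315.3, 315.2] [310.9, 300.0, 300.0, 300.0, 300.0]
25.78 [315.6, 315.3, 315.2, 315.4] [311.0, 300.0, 303.0, 300.0, 300.0]
25.83 [315.7, 315.4, 315.3, 315.4] [300.0, 300.0, 303.3, 300.0, 300.0]
25.88 [315.6, 315.5, 315.5, 315.8] [311.5, 300.0, 300.0, 300.0, 300.0]
25.93 [315.9, 315.9, 315.6, 315.8] [311.3, 312.0, 305.8, 300.0, 300.0]
25.98 [316.2, 315.7, 316.0, 315.9] [310.0, 312.3, 300.0, 300.0, 300.0]
26.03 [316.1, 315.9, 316.2, 316.1] [311.0, 312.5, 302.0, 300.0, 300.0]
26.08 [315.9, 316.0, 316.1, 316.1] [311.5, 313.0, 300.0, 300.0, 300.0]
4137 (np.int64(140), np.int64(399), np.int64(104), np.int64(497))
```

View pics/z2.png

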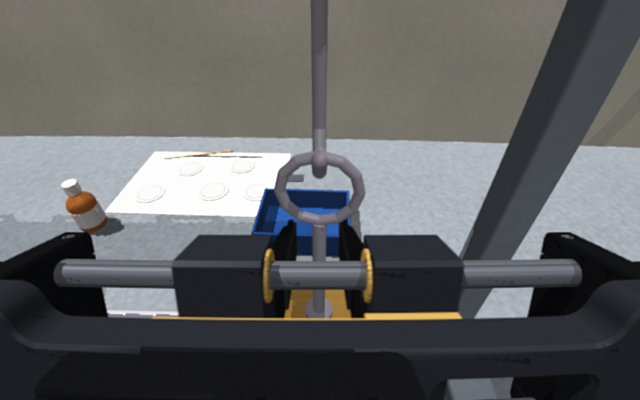

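Pendulum hangs on hook 1 (ring at (319,188), hook tip in front at (319,165)), motion under 0.5 px. Retreat and check where pendulum A is now.

>>> {"name": "play_rows", "arguments": {
  "targets": [
    [0.01,-0.02,0,0,0,0,0.35],
    [0.03,-0.065,0,0,0,0,0.4],
    [0.07,-0.15,0,0,0,0,0.4],
    [0.12,-0.257,0,0,0,0,0.4],
    [0.18,-0.39,0,0,0,0,0.4],
    [0.18,-0.39,0,0,0,0,0.4],
    [0.18,-0.39,0,0,0,0,0.4]
  ]
}}

```text
time: 26.72
ee_pos: [0.4914, -0.182, 0.1687]
orientation: [0.389, 0.369, 0.605, -0.589]
ft_force: [1.4, -0.2, -0.6]
opening: 0.0381
```

```bash
cat >> h.py <<'E'
def yellow(c,b):
    hsv=cv2.cvtColor(c['im'],cv2.COLOR_RGB2HSV)
    m=cv2.inRange(hsv,(15,110,90),(32,255,255)); k=np.zeros_like(m);k[b[1]:b[3],b[0]:b[2]]=m[b[1]:b[3],b[0]:b[2]]
    n,l,s,ce=cv2.connectedComponentsWithStats(k)
    return [(s[i].tolist(),ce[i].round(1).tolist()) for i in range(1,n) if s[i,4]>12]
E
python3 - <<'E'
from h import *
import pickle
st()
C=pickle.load(open('c0.pkl','rb'));T=cam('top');S=cam('side')
pickle.dump((T,S),open('ts.pkl','wb'))
for nm,a,b in(('T',C['top'],T),('S',C['side'],S)):
  for c in(a,b): print(nm,yellow(c,(180,190,400,290)))
plan([.36,.25,.30],RT(.6,TL));print(ik(np.array([.36,.25,.3]),.6,TL),ik(np.array([.36,.25,.3]),.3,TL))
E
```

```text
t 26.72 pos [ 0.4914 -0.182   0.1687] y [ 0.905  0.035 -0.425] z [ 0.037 -0.999 -0.003] F [ 1.4 -0.2 -0.6] op 0.0381 q [-0.88  0.55  2.49  2.19  1.07 -1.48]
T [([224, 242, 15, 14, 130], [232.3, 248.5])]
T [([220, 190, 9, 3, 21], [223.9, 190.9]), ([230, 190, 10, 2, 14], [234.1, 190.3]), ([253, 190, 18, 2, 23], [260.9, 190.4]), ([367, 190, 16, 12, 118], [373.6, 196.0]), ([225, 242, 14, 14, 125], [232.5, 248.6])]
S [([245, 202, 13, 17, 162], [251.6, 210.1]), ([244, 232, 15, 11, 131], [251.4, 237.2])]
S [([245, 202, 13, 17, 155], [251.8, 210.0]), ([252, 232, 7, 9, 43], [255.2, 235.6]), ([288, 243, 11, 18, 23], [293.7, 252.5]), ([342, 252, 17, 22, 267], [349.8, 263.2])]
shift [-0.23  -0.535 -1.456] turn [-0.646 -0.304  0.001] rows 11.3 4.5
(array([ 0.28, -0.01,  2.6 ,  2.63,  0.62]), np.float64(0.0)) (array([0.64, 0.03, 2.55, 3.69, 0.63]), np.float64(0.0))
```

Run:
```python
from h import *
import pickle
C=pickle.load(open('c0.pkl','rb'));T,S=pickle.load(open('ts.pkl','rb'))
def tq(c):
    hsv=cv2.cvtColor(c['im'],cv2.COLOR_RGB2HSV);m=cv2.inRange(hsv,(82,120,60),(95,255,255));n,l,s,ce=cv2.connectedComponentsWithStats(m);return [(s[i].tolist(),ce[i].round(1).tolist()) for i in range(1,n) if s[i,4]>12]
for c in(C['top'],T,C['side'],S): print(tq(c))
print(onz(C['top'],376,261,.048))
```

```text
[([367, 254, 15, 15, 176], [373.9, 260.7])]
[]
[([274, 269, 19, 45, 405], [283.2, 297.8])]
[([274, 269, 19, 45, 403], [283.2, 298.0])]
[ 0.36947896 -0.18657973  0.048     ]
```

>>> {"name": "play_rows", "arguments": {
  "targets": [
    [-0.1,-0.05,0,0,0,0,0.6],
    [-0.2,-0.1,0,0,0,0,0.75],
    [-0.3,-0.14,0,0,0,0,0.75],
    [-0.4,-0.18,-0.05,0,0,0,0.75],
    [-0.41,-0.18,-0.17,0,0,0,0.75],
    [-0.41,-0.18,-0.3,0,0,0,0.75],
    [-0.41,-0.18,-0.43,0,0,0,0.75],
    [-0.41,-0.18,-0.56,0,0,0,0.75],
    [-0.41,-0.2,-0.7,0,0,0,0.75],
    [-0.41,-0.25,-0.83,0,0,0,0.75],
    [-0.41,-0.3,-0.96,0,0,0,0.75],
    [-0.41,-0.3,-0.96,0,0,0,0.75],
    [-0.41,-0.3,-0.96,0,0,0,0.75],
    [-0.41,-0.3,-0.96,0,0,0,0.75]
  ]
}}

```text
time: 27.98
ee_pos: [0.4508, 0.1093, 0.3198]
orientation: [0.392, 0.367, 0.606, -0.586]
ft_force: [0.1, 0.8, -0.3]
opening: 0.0709
```

Run:
```python
from h import *
st()
plan([.36,.25,.28],RT(.6,TL))
```

```text
t 27.98 pos [0.4508 0.1093 0.3198] y [ 0.905  0.043 -0.423] z [ 0.046 -0.999 -0.005] F [ 0.1  0.8 -0.3] op 0.0709 q [ 0.15 -0.01  2.48  3.35  0.47 -1.71]
shift [ 0.241 -0.197 -0.482] turn [-0.637 -0.303 -0.001] rows 4.1 4.4
```

>>> {"name": "play_rows", "arguments": {
  "targets": [
    [0.08,-0.15,-0.1,-0.16,-0.08,0,0.75],
    [0.16,-0.2,-0.22,-0.32,-0.15,0,0.75],
    [0.24,-0.2,-0.35,-0.48,-0.23,0,0.75],
    [0.24,-0.2,-0.48,-0.64,-0.3,0,0.75],
    [0.24,-0.2,-0.48,-0.64,-0.3,0,0.75],
    [0.24,-0.2,-0.48,-0.64,-0.3,0,0.75],
    [0.24,-0.2,-0.48,-0.64,-0.3,0,0.75]
  ]
}}

```text
time: 28.57
ee_pos: [0.3613, 0.2472, 0.2791]
orientation: [0.538, 0.187, 0.683, -0.457]
ft_force: [-0.4, 0.6, 0.6]
opening: 0.0711
```

Run:
```python
from h import *
import pickle
st()
c=cam('wrist');pickle.dump(c,open('wA.pkl','wb'))
T,S=pickle.load(open('ts.pkl','rb'))
print(proj(c,[.416,.333,.048]),proj(c,[.416,.333,.15]))
def cr(c,b,w,h): return cv2.resize(c['im'][b[1]:b[3],b[0]:b[2]][...,::-1],(w,h),interpolation=cv2.INTER_CUBIC)
u=proj(c,[.416,.333,.12]).astype(int);print(u)
y0=max(0,min(u[1]-60,280));x0=u[0]-80
w=cr(c,(x0,y0,x0+160,y0+120),800,600); print('wrist crop origin',x0,y0)
w[:200,:200]=cr(S,(230,170,270,210),200,200); w[:200,600:]=cr(T,(212,228,252,268),200,200)
cv2.imwrite('pics/A.png',w)
```

```text
t 28.57 pos [0.3613 0.2472 0.2791] y [ 0.747  0.512 -0.424] z [ 0.565 -0.825 -0.003] F [-0.4  0.6  0.6] op 0.0711 q [ 0.25  0.06  2.62  2.64  0.72 -1.33]
[286.88414087 305.97968433] [280.55171826 255.90079893]
[282 272]
wrist crop origin 202 212
```

Run:
```python
from h import *
p=np.array([.416-.075*np.cos(.6),.333-.075*np.sin(.6),.21])
print(ik(p,.6,TL));plan(p,RT(.6,TL))
```

```text
(array([0.48, 0.44, 2.75, 3.02, 1.18]), np.float64(0.0))
shift [ 0.184  0.154 -0.136] turn [-0.002 -0.004  0.001] rows 2.0 0.0
```

>>> {"name": "play_rows", "arguments": {
  "targets": [
    [0,0,-0.13,0,0,0,0.75],
    [0.1,0.08,-0.136,0,0,0,0.75],
    [0.184,0.154,-0.136,0,0,0,0.75],
    [0.184,0.154,-0.136,0,0,0,0.75],
    [0.184,0.154,-0.136,0,0,0,0.75],
    [0.184,0.154,-0.136,0,0,0,0.75]
  ]
}}

```text
time: 29.12
ee_pos: [0.3539, 0.2901, 0.209]
orientation: [0.537, 0.187, 0.683, -0.459]
ft_force: [-0.0, 0.5, 0.2]
opening: 0.0713
```

Run:
```python
from h import *
import pickle
st()
c=cam('wrist');pickle.dump(c,open('wA.pkl','wb'))
T,S=pickle.load(open('ts.pkl','rb'))
u=proj(c,[.416,.333,.15]);print(u,proj(c,[.416,.333,.048]))
u=u.astype(int)
def cr(c,b,w,h): return cv2.resize(c['im'][b[1]:b[3],b[0]:b[2]][...,::-1],(w,h),interpolation=cv2.INTER_CUBIC)
y0=max(0,u[1]-60);x0=u[0]-80
w=cr(c,(x0,y0,x0+160,y0+120),800,600); print('wrist crop origin',x0,y0)
w[:200,:200]=cr(S,(230,170,270,210),200,200); w[:200,600:]=cr(T,(212,228,252,268),200,200)
cv2.imwrite('pics/A.png',w)
```

```text
t 29.12 pos [0.3539 0.2901 0.209 ] y [ 0.748  0.508 -0.426] z [ 0.561 -0.828 -0.003] F [-0.   0.5  0.2] op 0.0713 q [ 0.48  0.4   2.7   3.02  1.09 -1.56]
[315.9617058  221.24899981] [316.53848157 286.59725078]
wrist crop origin 235 161
```

View pics/A.png

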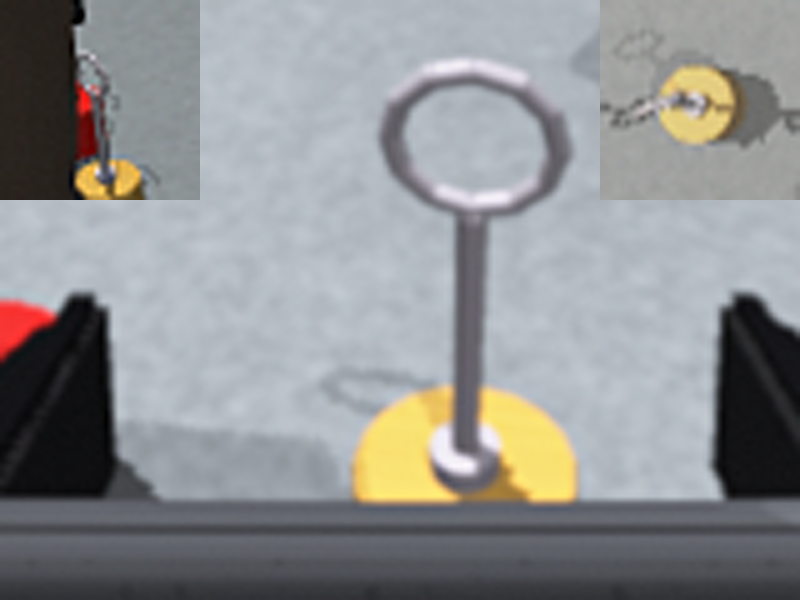

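Eye at about (330,188), rod base (328,252) — 34 px off the expected spot; A may have been knocked. Re-measure.

Run:
```python
from h import *
import pickle
T=cam('top');S=cam('side');c=pickle.load(open('wA.pkl','rb'))
print(yellow(T,(180,200,400,290)),yellow(S,(200,160,300,260)))
# wrist-only: rod base on bob top z=.05; eye centre z=.15
print('base',onz(c,328,252,.052),'eye',onz(c,330.2,188.4,.15))
for y in yellow(S,(200,160,300,260)): print(y[1], onz(S,y[1][0],y[1][1]-4,.048))
```

```text
[([370, 200, 10, 2, 17], [374.3, 200.4]), ([222, 228, 15, 15, 132], [229.9, 235.5]), ([249, 281, 13, 9, 26], [256.0, 284.5])] [([200, 160, 28, 6, 97], [209.5, 161.7]), ([255, 198, 14, 16, 150], [262.0, 205.9]), ([244, 232, 15, 11, 130], [251.4, 237.2])]
base [0.46234453 0.34753487 0.052     ] eye [0.46370366 0.34792651 0.15      ]
[209.5, 161.7] [0.33828953 0.82582322 0.048     ]
[262.0, 205.9] [0.46110264 0.34211297 0.048     ]
[251.4, 237.2] [0.36341547 0.16303767 0.048     ]
```

Run:
```python
from h import *
import pickle
T=cam('top');S=cam('side');c=pickle.load(open('wA.pkl','rb'))
uT=yellow(T,(180,215,245,260))[0][1];C0=pickle.load(open('c0.pkl','rb'))
def top(u):return onz(T,*u,.048)
print('top',top(uT),'old',top((232.3,248.5)))
print('side old/new',onz(S,251.6,206.1,.048),onz(S,262,201.9,.048))
obs=np.array([[380,138],[573,150],[470,57],[480,217]])/5+[235,161]
th=np.linspace(0,2*np.pi,400)
def f(v,full=False):
    x,y,z,a=v
    pts=np.array([proj(c,np.array([x,y,z])+.02*(np.cos(t)*np.array([-np.sin(a),np.cos(a),0])+np.sin(t)*np.array([0,0,1]))) for t in th])
    sel=[pts[:,0].argmin(),pts[:,0].argmax(),pts[:,1].argmin(),pts[:,1].argmax()]
    p=pts[sel]
    return np.r_[p[0],p[1],p[2],p[3]]-obs.ravel()
for a0 in(-.2,.2,.5,.9,1.2):
    r=least_squares(f,[.46,.345,.15,a0],diff_step=1e-3,x_scale=[.01,.01,.01,.1]);print(a0,r.x.round(3),r.cost.round(2))
```

```text
top [0.4630427  0.34113444 0.048     ] old [0.41581318 0.33164698 0.048     ]
side old/new [0.4131703  0.33203104 0.048     ] [0.46110264 0.34211297 0.048     ]
-0.2 [0.463 0.348 0.149 0.5  ] 1.56
0.2 [0.463 0.348 0.149 0.503] 1.62
0.5 [0.461 0.346 0.151 0.452] 1.7
0.9 [0.461 0.346 0.151 0.457] 1.71
1.2 [0.461 0.346 0.151 0.457] 1.71
```

A was knocked to ≈(0.463,0.343), eye axis ≈0.43. Go above it.

Run:
```python
from h import *
A=[.463,.344]
for z in(.24,.105): print(ik(grasp(A,.43,z),.43,TL)); plan(grasp(A,.43,z),RT(.43,TL))
```

```text
(array([0.59, 0.4 , 2.36, 3.35, 0.75]), np.float64(0.0))
shift [-0.254  0.388  0.064] turn [ 0.191  0.087 -0.003] rows 3.4 1.3
(array([0.59, 0.79, 2.45, 3.29, 1.23]), np.float64(0.0))
shift [0.154 0.577 0.064] turn [ 0.191  0.087 -0.003] rows 4.3 1.3
```

>>> {"name": "play_rows", "arguments": {
  "targets": [
    [-0.1,0.05,0.02,0.06,0.03,0,0.75],
    [-0.17,0.15,0.04,0.12,0.06,0,0.75],
    [-0.21,0.27,0.064,0.19,0.087,0,0.75],
    [-0.254,0.388,0.064,0.19,0.087,0,0.75],
    [-0.254,0.388,0.064,0.19,0.087,0,0.75],
    [-0.254,0.388,0.064,0.19,0.087,0,0.75],
    [-0.254,0.388,0.064,0.19,0.087,0,0.75]
  ]
}}

```text
time: 29.95
ee_pos: [0.4779, 0.3509, 0.2304]
orientation: [0.499, 0.243, 0.664, -0.501]
ft_force: [-0.0, -0.9, -1.2]
opening: 0.0715
```

Run:
```python
from h import *
st()
A=[.463,.344];plan(grasp(A,.43,.105),RT(.43,TL))
T=cam('top');S=cam('side');print(yellow(S,(235,160,300,225)))
```

```text
t 29.95 pos [0.4779 0.3509 0.2304] y [ 0.823  0.379 -0.423] z [ 0.418 -0.908 -0.001] F [-0.  -0.9 -1.2] op 0.0715 q [ 0.59  0.39  2.34  3.35  0.73 -1.66]
shift [0.402 0.19  0.   ] turn [ 0.002 -0.     0.   ] rows 3.2 0.0
[([255, 198, 14, 16, 145], [261.7, 206.2])]
```

>>> {"name": "play_rows", "arguments": {
  "targets": [
    [0.1,0.047,0,0,0,0,0.75],
    [0.2,0.095,0,0,0,0,0.75],
    [0.3,0.142,0,0,0,0,0.75],
    [0.4,0.19,0,0,0,0,0.75],
    [0.4,0.19,0,0,0,0,0.75],
    [0.4,0.19,0,0,0,0,0.75]
  ]
}}

```text
time: 30.55
ee_pos: [0.4787, 0.3512, 0.095]
orientation: [0.497, 0.241, 0.664, -0.503]
ft_force: [0.4, -0.6, -0.2]
opening: 0.0712
```

Run:
```python
from h import *
st()
c=cam('wrist');g=cv2.cvtColor(c['im'],cv2.COLOR_RGB2GRAY).astype(int)
save(c,'A2.png')
# rod columns between eye and leadscrew bar; expect as in B: rod col~317 rows 225-245, eye top row ~150
for r in (150,165,185,205,225,232,240,248): print(r,[int(v) for v in g[r,262:372:5]])
m=yellow(c,(240,285,400,325));print(m)
```

```text
t 30.55 pos [0.4787 0.3512 0.095 ] y [ 0.821  0.378 -0.428] z [ 0.418 -0.908  0.   ] F [ 0.4 -0.6 -0.2] op 0.0712 q [ 0.59  0.76  2.41  3.29  1.16 -1.57]
150 [173, 168, 173, 186, 153, 129, 110, 92, 89, 95, 88, 101, 119, 143, 134, 152, 135, 135, 138, 141, 140, 137]
165 [162, 103, 86, 137, 169, 167, 165, 172, 177, 168, 172, 169, 165, 150, 142, 86, 97, 97, 144, 147, 140, 140]
185 [137, 95, 101, 166, 177, 167, 174, 175, 170, 167, 166, 168, 170, 171, 169, 172, 115, 93, 161, 175, 164, 169]
205 [166, 175, 167, 137, 94, 120, 208, 214, 215, 201, 233, 234, 228, 152, 98, 134, 174, 169, 178, 172, 177, 172]
225 [173, 176, 179, 175, 173, 171, 176, 175, 75, 93, 88, 172, 182, 173, 177, 171, 175, 177, 173, 169, 177, 173]
232 [176, 177, 180, 173, 171, 172, 177, 171, 96, 93, 91, 172, 178, 174, 173, 177, 177, 176, 174, 181, 170, 175]
240 [178, 171, 172, 165, 173, 175, 176, 171, 107, 91, 91, 182, 184, 176, 174, 171, 174, 176, 172, 176, 175, 178]
248 [177, 177, 177, 177, 171, 175, 172, 176, 129, 91, 90, 182, 176, 178, 178, 177, 172, 173, 170, 178, 177, 175]
[([243, 289, 157, 32, 1965], [311.4, 306.4])]
```

Run:
```python
from h import *
for fn in('w9','A2'):
    im=cv2.imread(f'pics/{fn}.png');g=cv2.cvtColor(im,cv2.COLOR_BGR2GRAY).astype(int);bg=cv2.medianBlur(g.astype(np.uint8),61).astype(int) if False else None
    cx={'w9':317,'A2':308}[fn]
    print(fn,'col',[(r,int(g[r,cx])) for r in range(128,160,3)],[(r,int(g[r,cx-8])) for r in range(196,228,3)])
    for r in (178,184,190): 
        e=np.abs(np.diff(g[r,255:375]));print(r,[int(255+i) for i in np.where(e>30)[0]])
```

```text
w9 col [(128, 185), (131, 184), (134, 179), (137, 187), (140, 186), (143, 191), (146, 195), (149, 228), (152, 222), (155, 175), (158, 105)] [(196, 98), (199, 86), (202, 69), (205, 68), (208, 67), (211, 157), (214, 234), (217, 207), (220, 133), (223, 130), (226, 104)]
178 []
184 []
190 [366]
A2 col [(128, 171), (131, 173), (134, 169), (137, 175), (140, 206), (143, 190), (146, 130), (149, 85), (152, 136), (155, 171), (158, 172)] [(196, 168), (199, 170), (202, 175), (205, 214), (208, 186), (211, 111), (214, 111), (217, 144), (220, 155), (223, 159), (226, 166)]
178 [272, 340, 352]
184 [261, 262, 351]
190 [264, 348]
```

>>> {"name": "play_rows", "arguments": {
  "targets": [
    [-0.004,0.009,-0.016,0,0,0,0.75],
    [-0.004,0.009,-0.016,0,0,0,0],
    [-0.004,0.009,-0.016,0,0,0,0],
    [-0.004,0.009,-0.016,0,0,0,0],
    [-0.004,0.009,-0.016,0,0,0,0],
    [-0.004,0.009,-0.016,0,0,0,0],
    [-0.004,0.009,-0.016,0,0,0,0],
    [-0.004,0.009,-0.016,0,0,0,0],
    [-0.004,0.009,-0.016,0,0,0,0],
    [-0.004,0.009,-0.016,0,0,0,0],
    [-0.004,0.009,-0.016,0,0,0,0],
    [-0.004,0.009,-0.016,0,0,0,0],
    [-0.004,0.009,-0.016,0,0,0,0],
    [-0.004,0.009,-0.016,0,0,0,0]
  ],
  "force": 35
}}

```text
time: 31.77
ee_pos: [0.48, 0.3573, 0.0967]
orientation: [0.498, 0.243, 0.664, -0.501]
ft_force: [0.9, -0.7, -0.3]
opening: 0.0058
```

Run:
```python
from h import *
st();s=sense();print('grasp z',(s['ee_pos']-.019*q2R(s['orientation'])[:,1]).round(4))
```

```text
t 31.77 pos [0.48   0.3573 0.0967] y [ 0.823  0.379 -0.423] z [ 0.418 -0.908 -0.   ] F [ 0.9 -0.7 -0.3] op 0.0058 q [ 0.6   0.76  2.4   3.31  1.15 -1.57]
grasp z [0.4644 0.3501 0.1048]
```

>>> {"name": "play_rows", "arguments": {
  "targets": [
    [-0.05,-0.025,0,0,0,0,0],
    [-0.1,-0.05,0,0,0,0,0],
    [-0.15,-0.075,0,0,0,0,0],
    [-0.2,-0.1,0,0,0,0,0],
    [-0.2,-0.1,0,0,0,0,0],
    [-0.2,-0.1,0,0,0,0,0]
  ]
}}

```text
time: 32.27
ee_pos: [0.4782, 0.3567, 0.1644]
orientation: [0.499, 0.244, 0.664, -0.501]
ft_force: [0.3, 0.4, -2.7]
opening: 0.006
```

Run:
```python
from h import *
st()
plan(grasp(stand(-.13,.16,0),YAW,.195),RT(YAW,TL))
print(ik(grasp(stand(-.13,.16,0),YAW,.195),YAW,TL),ik(grasp(stand(-.016,.16,0),YAW,.195),YAW,TL))
```

```text
t 32.27 pos [0.4782 0.3567 0.1644] y [ 0.823  0.38  -0.422] z [ 0.418 -0.908 -0.001] F [ 0.3  0.4 -2.7] op 0.006 q [ 0.6   0.57  2.38  3.33  0.94 -1.61]
shift [ 0.039 -0.262  0.684] turn [ 0.452  0.21  -0.   ] rows 5.3 3.1
(array([0.24, 0.51, 2.6 , 3.34, 1.11]), np.float64(0.0)) (array([0.18, 0.53, 2.32, 3.31, 0.85]), np.float64(0.0))
```

>>> {"name": "play_rows", "arguments": {
  "targets": [
    [0,-0.13,0,0.07,0.03,0,0],
    [0.02,-0.2,0.12,0.15,0.07,0,0],
    [0.039,-0.262,0.25,0.24,0.11,0,0],
    [0.039,-0.262,0.38,0.33,0.15,0,0],
    [0.039,-0.262,0.5,0.4,0.19,0,0],
    [0.039,-0.262,0.6,0.452,0.21,0,0],
    [0.039,-0.262,0.684,0.452,0.21,0,0],
    [0.039,-0.262,0.684,0.452,0.21,0,0],
    [0.039,-0.262,0.684,0.452,0.21,0,0],
    [0.039,-0.262,0.684,0.452,0.21,0,0],
    [0.039,-0.262,0.684,0.452,0.21,0,0]
  ]
}}

```text
time: 33.18
ee_pos: [0.4946, 0.1393, 0.1859]
orientation: [0.392, 0.367, 0.604, -0.589]
ft_force: [-0.2, -0.7, -3.3]
opening: 0.0061
```

```bash
cat >> h.py <<'E'
def instand(p):
    q=np.array(p)-O;cs,sn=np.cos(YAW),np.sin(YAW);return np.round([cs*q[0]+sn*q[1],-sn*q[0]+cs*q[1],q[2]],4)
E
python3 - <<'E'
from h import *
import pickle
st();F()
s=sense();g=s['ee_pos']-.019*q2R(s['orientation'])[:,1];e=g+[0,0,.0452];print('eye stand',instand(e))
plan(grasp(stand(-.13,.16,0),YAW,.1925),RT(YAW,TL))
plan(grasp(stand(-.016,.16,0),YAW,.1925),RT(YAW,TL))
c=cam('wrist');g=cv2.cvtColor(c['im'],cv2.COLOR_RGB2GRAY).astype(int);save(c,'A3.png')
print('eye px pred',proj(c,e),'tip pred',proj(c,stand(-.031,.16,.246)))
for r in(60,80,100): e_=np.abs(np.diff(g[r,280:360]));print(r,[int(280+i) for i in np.where(e_>20)[0]])
w=[]
for i in range(8): w.append([float(x[1]) for x in shank(cam('wrist'),295,345,50,90)])
print(np.round(w,1)[:, ::2].tolist())
for r in(180,190,195): e_=np.abs(np.diff(g[r,255:385]));print(r,[int(255+i) for i in np.where(e_>25)[0]])
E
```

```text
t 33.18 pos [0.4946 0.1393 0.1859] y [ 0.905  0.037 -0.424] z [ 0.042 -0.999  0.001] F [-0.2 -0.7 -3.3] op 0.0061 q [ 0.24  0.49  2.56  3.35  1.04 -1.59]
Favg [-0.4   0.06 -3.39]
eye stand [-0.1301  0.1608  0.2397]
shift [0.006 0.003 0.003] turn [0.001 0.001 0.001] rows 0.1 0.0
shift [-0.155  0.347  0.003] turn [0.001 0.001 0.001] rows 2.7 0.0
eye px pred [316.01870649 185.887261  ] tip pred [317.92600255  89.12935422]
60 []
80 []
100 [315, 323]
[[316.8, 316.3, 316.3, 315.0], [315.9, 315.5, 315.5, 314.0], [315.1, 314.7, 314.7, 313.3], [314.9, 314.5, 314.6, 313.0], [314.9, 314.2, 314.2, 312.8], [315.1, 314.4, 314.6, 313.0], [315.2, 315.0, 315.0, 313.5], [315.9, 315.5, 315.6, 314.1]]
180 [284, 285, 329, 349, 350, 361]
190 [282, 313, 342, 343, 351, 352]
195 [271, 350, 362]
```

>>> {"name": "play_rows", "arguments": {
  "targets": [
    [0.006,0.003,0.003,0,0,0,0],
    [-0.027,0.074,0.003,0,0,0,0],
    [-0.059,0.143,0.003,0,0,0,0],
    [-0.091,0.211,0.003,0,0,0,0],
    [-0.107,0.246,0.003,0,0,0,0],
    [-0.123,0.28,0.003,0,0,0,0],
    [-0.139,0.313,0.003,0,0,0,0],
    [-0.155,0.347,0.003,0,0,0,0],
    [-0.155,0.347,0.003,0,0,0,0],
    [-0.155,0.347,0.003,0,0,0,0],
    [-0.155,0.347,0.003,0,0,0,0]
  ]
}}

```text
time: 34.75
ee_pos: [0.6082, 0.142, 0.1842]
orientation: [0.391, 0.367, 0.604, -0.589]
ft_force: [-0.2, 0.5, -2.3]
opening: 0.0064
```

Run:
```python
from h import *
st();F()
s=sense();g=s['ee_pos']-.019*q2R(s['orientation'])[:,1];e=g+[0,0,.0452];print('eye stand',instand(e))
c=cam('wrist');save(c,'A4.png');g=cv2.cvtColor(c['im'],cv2.COLOR_RGB2GRAY).astype(int)
print('rows of eye top / hook at col 316',[(r,int(g[r,316])) for r in range(130,200,4)])
z=cv2.cvtColor(cv2.imread('pics/z2.png'),cv2.COLOR_BGR2GRAY)
```

```text
t 34.75 pos [0.6082 0.142  0.1842] y [ 0.905  0.036 -0.424] z [ 0.04  -0.999  0.001] F [-0.2  0.5 -2.3] op 0.0064 q [ 0.18  0.53  2.3   3.31  0.83 -1.63]
Favg [ 0.11  0.07 -2.83]
eye stand [-0.0162  0.159   0.2377]
rows of eye top / hook at col 316 [(130, 94), (134, 94), (138, 94), (142, 93), (146, 93), (150, 105), (154, 122), (158, 108), (162, 74), (166, 117), (170, 115), (174, 116), (178, 131), (182, 131), (186, 105), (190, 128), (194, 122), (198, 100)]
```

No contact, eye positioned at the same spot as before. Lower onto the seat.

>>> {"name": "play_rows", "arguments": {
  "targets": [
    [0.015,0.007,0,0,0,0,0],
    [0.03,0.014,0,0,0,0,0],
    [0.042,0.02,0,0,0,0,0],
    [0.047,0.022,0,0,0,0,0],
    [0.051,0.024,0,0,0,0,0],
    [0.051,0.024,0,0,0,0,0],
    [0.051,0.024,0,0,0,0,0]
  ]
}}

```text
time: 35.58
ee_pos: [0.6091, 0.1421, 0.1676]
orientation: [0.392, 0.368, 0.604, -0.589]
ft_force: [2.8, 0.3, -2.8]
opening: 0.006
```

Run:
```python
from h import *
st();F()
```

```text
t 35.58 pos [0.6091 0.1421 0.1676] y [ 0.905  0.036 -0.423] z [ 0.04  -0.999  0.   ] F [ 2.8  0.3 -2.8] op 0.006 q [ 0.18  0.57  2.31  3.3   0.88 -1.62]
Favg [ 2.5  -0.08 -2.77]
```

>>> {"name": "play_rows", "arguments": {
  "targets": [
    [-0.003,0.006,0,0,0,0,0],
    [-0.006,0.013,0,0,0,0,0],
    [-0.006,0.013,0,0,0,0,0],
    [-0.006,0.013,0,0,0,0,0]
  ]
}}

```text
time: 36.12
ee_pos: [0.6132, 0.1422, 0.1675]
orientation: [0.392, 0.368, 0.604, -0.589]
ft_force: [0.8, 0.3, -2.8]
opening: 0.0064
```

Run:
```python
from h import *
st();F()
S=cam('side');save(S,'s3.png',(300,150,350,225),8)
c=cam('wrist');save(c,'A5.png')
a=cv2.imread('pics/z2.png');b=cv2.imread('pics/A5.png')
g=cv2.cvtColor(b,cv2.COLOR_BGR2GRAY).astype(int);ga=cv2.cvtColor(a,cv2.COLOR_BGR2GRAY).astype(int)
for x in(ga,g): print([int(v) for v in x[100:235:4,318]])
```

```text
t 36.12 pos [0.6132 0.1422 0.1675] y [ 0.905  0.036 -0.424] z [ 0.04  -0.999  0.   ] F [ 0.8  0.3 -2.8] op 0.0064 q [ 0.18  0.57  2.3   3.3   0.87 -1.62]
Favg [-0.22 -0.59 -2.9 ]
[91, 92, 92, 91, 92, 92, 91, 100, 127, 127, 127, 127, 128, 121, 129, 123, 96, 67, 66, 61, 181, 182, 174, 34, 34, 33, 34, 85, 92, 138, 127, 94, 93, 92]
[91, 92, 91, 91, 90, 92, 91, 92, 104, 115, 115, 116, 114, 132, 126, 131, 120, 102, 68, 61, 54, 255, 210, 111, 127, 121, 113, 99, 64, 121, 105, 89, 93, 90]
```

>>> {"name": "play_rows", "arguments": {
  "targets": [
    [0.003,0.0014,0,0,0,0,0],
    [0.006,0.003,0,0,0,0,0],
    [0.006,0.003,0,0,0,0,0],
    [0.006,0.003,0,0,0,0,0]
  ]
}}

```text
time: 36.75
ee_pos: [0.6138, 0.1423, 0.1666]
orientation: [0.392, 0.368, 0.603, -0.588]
ft_force: [-0.6, 0.4, 5.0]
opening: 0.0061
```

Run:
```python
from h import *
st();F()
```

```text
t 36.75 pos [0.6138 0.1423 0.1666] y [ 0.906  0.036 -0.421] z [ 0.04  -0.999  0.   ] F [-0.6  0.4  5. ] op 0.0061 q [ 0.18  0.58  2.3   3.3   0.88 -1.62]
Favg [-0.55  0.15  5.13]
```

Seat contact (8 N). Unload and relax the grip, then release slowly.

>>> {"name": "play_rows", "arguments": {
  "targets": [
    [-0.003,-0.001,0,0,0,0,0],
    [-0.003,-0.001,0,0,0,0,0],
    [-0.003,-0.001,0,0,0,0,0],
    [-0.003,-0.001,0,0,0,0,0]
  ],
  "force": 3
}}

```text
time: 37.28
ee_pos: [0.6134, 0.1422, 0.1664]
orientation: [0.392, 0.368, 0.604, -0.589]
ft_force: [-0.8, -0.1, -0.8]
opening: 0.0069
```

Run:
```python
from h import *
st();F()
```

```text
t 37.28 pos [0.6134 0.1422 0.1664] y [ 0.905  0.036 -0.424] z [ 0.04  -0.999  0.   ] F [-0.8 -0.1 -0.8] op 0.0069 q [ 0.18  0.57  2.3   3.3   0.87 -1.62]
Favg [-0.04  0.23 -0.92]
```

>>> {"name": "play_rows", "arguments": {
  "targets": [
    [0,0,0,0,0,0,0.08],
    [0,0,0,0,0,0,0.085],
    [0,0,0,0,0,0,0.09],
    [0,0,0,0,0,0,0.095],
    [0,0,0,0,0,0,0.1],
    [0,0,0,0,0,0,0.12],
    [0,0,0,0,0,0,0.14],
    [0,0,0,0,0,0,0.17],
    [0,0,0,0,0,0,0.2],
    [0,0,0,0,0,0,0.25],
    [0,0,0,0,0,0,0.3]
  ]
}}

```text
time: 38.4
ee_pos: [0.6134, 0.1423, 0.1666]
orientation: [0.392, 0.368, 0.604, -0.589]
ft_force: [-0.2, -0.1, -0.9]
opening: 0.0258
```

Run:
```python
from h import *
import pickle
st()
W=[cam('wrist') for i in range(14)]
pickle.dump(W,open('W3.pkl','wb'));save(W[0],'z3.png')
def cols(c,r):
    g=cv2.cvtColor(c['im'],cv2.COLOR_RGB2GRAY).astype(int);e=np.abs(np.diff(g[r,255:385]));return [int(255+i) for i in np.where(e>25)[0]]
for c in W: print(round(c['t'],2),[float(x[1]) for x in shank(c,290,345,60,80)])
for r in(180,190,200): print(cols(W[0],r),cols(W[7],r))
g=cv2.cvtColor(W[0]['im'],cv2.COLOR_RGB2GRAY).astype(int);print([int(v) for v in g[100:235:4,318]])
```

```text
t 38.4 pos [0.6134 0.1423 0.1666] y [ 0.905  0.036 -0.423] z [ 0.04  -0.999  0.   ] F [-0.2 -0.1 -0.9] op 0.0258 q [ 0.18  0.57  2.3   3.3   0.87 -1.62]
38.4 [312.1, 312.7, 312.3, 313.4]
38.45 [312.3, 312.6, 312.5, 313.1]
38.5 [312.8, 312.1, 312.2, 312.8]
38.55 [312.7, 312.2, 312.2, 312.6]
38.6 [312.3, 311.9, 312.0, 312.4]
38.65 [311.6, 312.0, 311.9, 312.1]
38.7 [311.0, 311.3, 311.6, 312.1]
38.75 [311.1, 311.2, 311.1, 311.8]
38.8 [311.7, 311.4, 311.2, 311.6]
38.85 [311.4, 311.5, 310.9, 311.5]
38.9 [311.1, 310.7, 311.1, 311.4]
38.95 [311.2, 310.9, 311.1, 311.2]
39.0 [311.3, 311.0, 311.1, 311.2]
39.05 [311.0, 310.5, 311.1, 311.2]
[273, 274, 285, 286, 312, 313, 314, 320, 321, 322, 350, 351, 352, 362, 363] [272, 284, 285, 311, 312, 318, 319, 320, 349, 350, 360, 361]
[271, 272, 283, 284, 322, 323, 324, 353, 354, 364, 365] [269, 270, 281, 282, 322, 323, 324, 351, 352, 362, 363]
[273, 274, 286, 287, 303, 304, 328, 329, 349, 350, 361, 362] [272, 273, 285, 303, 304, 328, 329, 348, 349, 360, 361]
[95, 95, 93, 94, 94, 93, 94, 92, 129, 129, 129, 130, 130, 126, 132, 136, 122, 96, 65, 64, 53, 254, 182, 114, 124, 124, 115, 97, 65, 110, 134, 104, 119, 80]
```

Run:
```python
from h import *
W=[cam('wrist') for i in range(16)]
def ring(c,r=190):
    g=cv2.cvtColor(c['im'],cv2.COLOR_RGB2GRAY).astype(int);e=np.abs(np.diff(g[r,260:380]));i=np.where(e>25)[0]+260;return int(i.min()),int(i.max())
for c in W: print(round(c['t'],2),[float(x[1]) for x in shank(c,290,345,60,75)],ring(c))
```

```text
39.1 [311.4, 311.0, 311.1] (269, 363)
39.15 [311.8, 311.0, 311.3] (269, 363)
39.2 [311.4, 311.3, 311.5] (269, 363)
39.25 [311.2, 311.6, 311.4] (270, 364)
39.3 [312.0, 312.3, 311.8] (270, 364)
39.35 [312.3, 312.0, 312.1] (270, 364)
39.4 [312.6, 312.1, 312.3] (271, 364)
39.45 [312.6, 312.5, 312.1] (271, 365)
39.5 [311.8, 312.9, 312.7] (271, 365)
39.55 [312.4, 312.3, 312.6] (271, 365)
39.6 [311.9, 312.5, 312.6] (271, 365)
39.65 [312.4, 312.1, 312.1] (271, 365)
39.7 [312.6, 312.2, 312.4] (271, 364)
39.75 [312.5, 312.1, 312.0] (270, 364)
39.8 [311.7, 311.9, 312.0] (270, 364)
39.85 [311.1, 311.5, 311.7] (270, 364)
```

Motion ±0.5 mm — still. Retreat.

>>> {"name": "play_rows", "arguments": {
  "targets": [
    [0.01,-0.02,0,0,0,0,0.35],
    [0.03,-0.065,0,0,0,0,0.4],
    [0.07,-0.15,0,0,0,0,0.4],
    [0.12,-0.257,0,0,0,0,0.4],
    [0.18,-0.39,0,0,0,0,0.4],
    [0.12,-0.42,0,0,0,0,0.4],
    [0.0,-0.47,0,0,0,0,0.4],
    [-0.1,-0.5,0,0,0,0,0.4],
    [-0.1,-0.5,0,0,0,0,0.4],
    [-0.1,-0.5,0,0,0,0,0.4]
  ]
}}

```text
time: 40.73
ee_pos: [0.49, 0.1374, 0.2604]
orientation: [0.393, 0.37, 0.603, -0.587]
ft_force: [-1.8, -0.6, -0.3]
opening: 0.0383
```

Run:
```python
from h import *
import pickle
st()
C=pickle.load(open('c0.pkl','rb'))
print('bob pred h1',proj(cam('side'),stand(-.014,-.16,.118)))
for i in range(7):
    S=cam('side');W=cam('wrist')
    print(round(S['t'],2),[y[1] for y in yellow(S,(290,200,400,300))][:3],[y[1] for y in yellow(W,(100,80,600,230))][:3],[float(x[1]) for x in shank(W,455,560,40,60)])
save(W,'f.png');save(S,'fs.png')
T=cam('top')
def blobs(c,lo,hi):
    m=cv2.inRange(cv2.cvtColor(c['im'],cv2.COLOR_RGB2HSV),lo,hi);n,l,s,ce=cv2.connectedComponentsWithStats(m);return [ce[i].round(1).tolist() for i in range(1,n) if s[i,4]>25]
for nm,lo,hi in(('red',(0,150,100),(5,255,255)),('blue',(105,150,60),(120,255,255)),('tq',(82,120,60),(95,255,255)),('tin/brass',(8,70,120),(20,170,255))):
    for k in('top','side'): print(nm,k,blobs(C[k],lo,hi)[:7],'|',blobs(T if k=='top' else S,lo,hi)[:7])
```

```text
t 40.73 pos [0.49   0.1374 0.2604] y [ 0.908  0.037 -0.417] z [ 0.04  -0.999 -0.001] F [-1.8 -0.6 -0.3] op 0.0383 q [ 0.24  0.24  2.48  3.41  0.73 -1.69]
bob pred h1 [351.24886362 256.73053409]
40.78 [[308.5, 211.0], [349.9, 263.3]] [] [529.9, 527.7, 525.5, 523.2]
40.88 [[308.6, 211.0], [349.9, 263.3]] [] [530.5, 528.3, 526.0, 523.5]
40.98 [[308.5, 210.9], [350.0, 263.4]] [] [531.2, 528.9, 526.7, 524.4]
41.08 [[308.5, 210.9], [350.1, 263.4]] [] [531.6, 529.4, 527.3, 525.0]
41.18 [[308.6, 210.9], [350.1, 263.4]] [] [531.6, 529.5, 527.5, 525.0]
41.28 [[308.6, 210.9], [350.1, 263.4]] [] [531.5, 529.4, 527.1, 524.6]
41.38 [[308.5, 211.0], [350.0, 263.4]] [] [531.1, 528.6, 526.5, 524.1]
red top [[449.2, 241.1], [196.0, 247.9]] | [[449.1, 241.1], [197.3, 243.8], [195.2, 251.3]]
red side [[242.3, 190.2], [343.6, 336.6], [342.9, 361.4]] | [[243.2, 190.0], [343.6, 336.6], [342.9, 361.4]]
blue top [[533.8, 353.7]] | [[533.9, 353.9]]
blue side [[252.3, 243.5], [400.6, 262.3]] | [[252.3, 243.5], [400.7, 262.2]]
tq top [[373.9, 260.7]] | [[374.0, 260.7]]
tq side [[283.2, 297.8]] | [[283.1, 297.2]]
tin/brass top [[284.0, 147.9], [328.3, 173.7], [334.7, 151.6], [392.4, 152.2], [269.3, 157.7], [327.1, 156.8], [387.1, 156.4]] | [[283.9, 148.0], [328.7, 173.8], [328.9, 155.6], [390.6, 153.7], [270.2, 157.8], [405.4, 162.7], [254.0, 169.1]]
tin/brass side [[184.5, 66.6], [220.0, 124.2], [302.9, 136.4], [151.0, 131.8], [148.7, 153.6], [340.8, 174.1], [341.0, 165.2]] | [[183.9, 67.1], [220.0, 124.2], [302.9, 136.4], [150.7, 133.2], [340.8, 174.1], [341.0, 165.2], [382.6, 197.4]]
```

Run:
```python
from h import *
S=cam('side');print(proj(S,stand(-.014,.16,.094)),proj(S,stand(-.014,-.16,.094)),[y[1] for y in yellow(S,(200,190,400,345))])
print(close_job())
```

```text
[309.25975385 210.51063421] [351.05915351 262.1266083 ] [[308.5, 211.0], [251.4, 237.2], [349.9, 263.3], [376.9, 337.5]]
the job is handed in; nothing more can be done
None
```

I stilled all three hooks, then hung both brass pendulums that were on the bench, one on hook 1 and one on hook 3. I handed the job in at about 41 s of the 210 s allowed. No wrist-force reading I saw went above about 6 N.

**Stilling:** I closed the fingers gently on each shank and released slowly. Hook 1 was left with no visible swing. Hooks 2 and 3 kept a tiny swing of about 0.01 rad, and hook 2, which carries no pendulum, still showed about that much at the end.

**Knocked pendulum:** The one at the robot's left was moved about 5 cm during the run. I found its new place before gripping it and hung it on hook 3.

**Last checks:**
- **Pendulums:** In the side camera both bobs sat within about 1.5 pixels of where a properly hung pendulum should be, and moved no more than about 0.1 pixel over 0.6 s.
- **Other objects:** The turquoise and red look-alikes and one tin showed no real displacement. The left red one read about 1 pixel off in the side view and was split by shadow in the top view. I did not measure the second tin, the bottle or the box by name, but colour blobs matching the bottle and box had not moved.

**Failed or disagreed:**
- **Final picture:** I could not view it because the limit of 16 pictures was reached, so the last check rests on numbers only.
- **Wrist camera:** It showed the hooks about 8 pixels higher than predicted. I relied on the side camera and the arm's own position instead.

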